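# Put the small cheeses up on their ripening boards

## Robot

A 6-joint arm with a two-finger parallel gripper is mounted at the origin on the work surface. World frame = base frame: x ahead of the robot, y to its left, z up, the work surface at z = 0. Lengths are in m, angles in degrees, forces in N, time in s.
With the tool pointing down it reaches from about 0.3 to 0.875 m from the base axis. Payload 4.2 kg.
Tool frame: the origin (TCP) lies midway between the tips of the shut fingers; the grasp point (between the pads) lies 19 mm behind it; z points along the fingers, x is the direction in which the jaws open and shut, and the axes are right-handed (so a half turn about z gives the same grasp; the last joint's range is limited). The gripper opens to 85 mm and grips with 20 to 120 N. Pads are 22 mm wide; open, the fingers measure 114 mm over their backs; the gripper's body (76 mm by 85 mm) begins 54 mm behind the grasp point. The pads swing forward as they close: fully open they stand 13 mm farther back than shut.
Start: joints at [-77.12, 18.312, 89.639, -0, 72.044, -1.146], TCP at [0.139, -0.558, 0.207] pointing down, gripper open.
Joint ranges: [-177.97, 177.97], [-48.28, 115.42], [12.27, 149.76], [-77.06, 257.06], [2.81, 150.46], [-146.56, 146.56]. Speed limits (degrees/s): [147.25, 147.25, 180, 180, 180, 180].

## Interface

Orientations are given as a 3x3 rotation matrix whose columns are the frame's x, y, z axes.
In Python, from cell import r gives the robot as it stands.
- The arm moves only by the shell command python3 -m handwheel 'ROWS' [FORCE]. ROWS is a JSON object of lists of equal length, an entry for each row: "dr": the turn, a rotation vector about the tool's x, y, z each as a share of pi/2 rad, from -1 to 1, a list of three; "offset": the shift along the tool's x, y, z each as a share of 20 cm, from -1 to 1, a list of three; "fingers": the opening, from 0 (shut) to 1 (fully open). A call has exactly 5 rows; each row is the pose to reach, as a shift and turn from the pose measured when the call began, along the tool's axes at that moment; what a row does not reach only later rows make up. A row lasts 1/12 s, in which the tool goes at most 41.7 mm and 7.16 degrees, less where a joint would pass 70% of its speed; a pose out of reach is approached as far as the arm can. A call with a number of a shift or a turn outside -1 to 1 is refused whole. A call with a gripper value outside its range is refused whole. The fingers move at their own pace and stop on an object; FORCE is the grip in N (left out, the last holds). Time passes only in rows, so rows that repeat a pose let the fingers close, or fill a call up. It gives the time, the measured TCP pose, the force and the opening at its end, in the units of the state.
- r.state(): the state, without advancing time (a new reading comes with each control period).
- r.get_image(name): name is "side" or "top"; returns a dict with "color" (384x512x3 uint8, red, green, blue), "fx", "fy", "cx", "cy" (pixels), "pose" (4x4, takes a point from camera to world coordinates). Camera axes: x right, y up, looking along -z (the intrinsics and any distortion apply to the point x, -y, -z); pixel columns grow to the right and rows downward; lengths in m; the calibration is good to about 2 mm. A picture is of the moment at which its call begins. There is no depth.
- r.job_done(): hands the job in, once; it reports no verdict.
Trained networks look in a picture, given as the dict that the camera call returned (one of the last four; its "shot" number tells which), for a name from the list of things; names that differ only in an ending like _2 or _b are one class to them, and where a whole thing is asked for, a point or a joint stands for the part that bears it (a point fixed in the world has none). Each returns a list of dicts, best first, with "confidence" (0 to 1); they miss things now and then, are a little off and sometimes report something else, mostly with a low value. They report only what shows in the picture. A call takes as long as a camera call. They do not tell look-alikes from the thing itself.
- r.trace(query, picture): "region" (384x512 bool, what is visible of it) and "box" ([left, top, right, bottom] in pixels, round what is visible of it).
- r.spot_point(query, picture): "uv" ([column, row] in pixels: a listed point, or the origin of a listed thing).
The state is a dict: "time_s": time; "qpos": joint angles; "qvel": joint speeds; "joint_torque": joint torques, N m; "tool_pos": TCP position; "orientation": TCP orientation; "force": force on the tool from outside, world axes, zero at the start; "moment": the same for the moment, N m; "width": finger opening in m.
Only numpy, scipy, OpenCV 4.12 (cv2) and the standard library are available. Lean on these libraries where they do the work, as an engineer would, in place of code of your own. Each camera call takes 0.05 s, during which the arm holds its last target.

## Task

Put the cheeses up on their wooden boards: each of the three round cheeses flat in the middle of the round board of its own rank in size (largest on largest, middle on middle, smallest on smallest), and the half wheel, which you lift out of the steel rack by its top, standing on its cut face in the middle of the oblong board with its length along the board. Leave the square cheese where it lies.

Things in the scene. Friction and masses are not known exactly. Their poses are not given: they have to be found in the camera images.
- large_center (a point): the largest of three loose round cheeses with a cream-coloured rind: a plain upright cylinder, 66 mm in diameter and 44 mm high, lying on the steel table on a flat face. The point is its centre, 22 mm above its underside; z is its axis (up).
- medium_center (a point): the middle of three loose round cheeses with a cream-coloured rind: a plain upright cylinder, 54 mm in diameter and 40 mm high, lying on the steel table on a flat face. The point is its centre, 20 mm above its underside; z is its axis (up).
- small_center (a point): the smallest of three loose round cheeses with a cream-coloured rind: a plain upright cylinder, 42 mm in diameter and 36 mm high, lying on the steel table on a flat face. The point is its centre, 18 mm above its underside; z is its axis (up).
- half_center (a point): half of a pale cheese wheel, a half disc 100 mm long (x), 28 mm thick (y), 50 mm high, standing loose on its straight cut face, round side up, in the rack's slot: underside 4 mm, top 54 mm above the table; the top 26 mm stick out, the rest is hidden with 1.5 mm play each side. Grip its flat sides, across y. The point is mid-length, mid-thickness, 25 mm above the cut face; z up.
- square_center (a point): a loose square cheese, 56 x 56 mm and 40 mm high, same rind as the round ones; it has to stay where it is. The point is its centre, 20 mm above its underside.
- rack: a small fixed steel rack that holds the half wheel: a base plate 124 (x) x 64 (y) x 4 mm with steel tubes along x on both sides of a slot 31 mm wide; over the tubes it is 51 mm wide in y and 28 mm high. Origin at the centre of the underside, on the table; x runs along the slot.
- board_large: the largest of three round wooden boards, a fixed disc 104 mm in diameter and 12 mm thick. Origin at the centre of its underside, on the table (z = 0), so its top is 12 mm above; z up.
- board_medium: the middle of three round wooden boards, a fixed disc 84 mm in diameter and 12 mm thick. Origin at the centre of its underside, on the table (z = 0), so its top is 12 mm above; z up.
- board_small: the smallest of three round wooden boards, a fixed disc 66 mm in diameter and 12 mm thick. Origin at the centre of its underside, on the table (z = 0), so its top is 12 mm above; z up.
- board_oblong: a rectangular wooden board, fixed, 130 mm long (its x axis) x 60 mm wide (y) x 12 mm thick. Origin at the centre of its underside, on the table, so its top is 12 mm above; z up. The half wheel stands along its x axis, either way round.
There are look-alikes about, which are no part of the job. What is shaped like the board_oblong but turquoise is not meant.

How it is judged (in metres and radians):
At the end, for the whole second after the job is handed in: Each cheese rests, released and still, on its own board: centre within 14 mm (level) and 5 mm (height) of its place, upright axis within 0.12 rad; the half wheel on its cut face, its length within 0.3 rad of the board's. The square cheese never moved over 15 mm (horizontal distance between large_center and board_large below 0.014 m and z of large_center in the frame of board_large between 0.029 and 0.039 m and angle between the z axis of large_center and the z axis of board_large, either way round below 0.12 rad and linear speed of each of large, medium, small, half below 0.02 m/s and angular speed of each of large, medium, small, half below 0.2 rad/s and horizontal distance between medium_center and board_medium below 0.014 m and z of medium_center in the frame of board_medium between 0.027 and 0.037 m and angle between the z axis of medium_center and the z axis of board_medium, either way round below 0.12 rad and horizontal distance between small_center and board_small below 0.014 m and z of small_center in the frame of board_small between 0.025 and 0.035 m and angle between the z axis of small_center and the z axis of board_small, either way round below 0.12 rad and horizontal distance between half_center and board_oblong below 0.014 m and z of half_center in the frame of board_oblong between 0.032 and 0.042 m and angle between the z axis of half_center and the z axis of board_oblong, either way round below 0.12 rad and angle between half_center's own z axis and vertical below 0.12 rad and angle between the x axis of half_center and the x axis of board_oblong, either way round below 0.3 rad); the robot touches nothing.
It fails at once if the square cheese is moved by more than 15 mm (distance of square_center from where it was at the start of the episode above 0.015 m).
It also fails if it takes over 99 s, if anything falls off the work surface, if the arm or the gripper's body presses on something with over 40 N, if the wrist force passes 120 N, or if a joint passes its speed limit or range.

## Working session

There is one attempt and no reset: what is moved stays moved. The work goes in short steps, Python scripts to look and compute and a shell command to move; the robot and the scene stay as the last step left them, time stands still between calls to the robot, and variables do not carry over. Pictures are saved under pics/ and viewed, and the job is handed in when it is done.

```bash
ls; mkdir -p pics; python3 - <<'E'
from cell import r
import cv2
s=r.state();print(s)
for n in("side","top"):
    p=r.get_image(n);cv2.imwrite(f"pics/{n}0.png",p["color"][:,:,::-1]);print({k:v for k,v in p.items() if k!="color"})
E
```

```text
pics
{'time_s': 0.0, 'qpos': array([-7.71188046e+01,  1.83514332e+01,  8.97079878e+01,  1.45009984e-03,
        7.20445124e+01, -1.14516890e+00]), 'qvel': array([ 0.02187222,  0.08872902, -0.00808666,  0.05261244, -0.10388208,
       -0.02864202]), 'joint_torque': array([-3.03408033e-04, -4.15527141e+01, -2.34161693e+01, -1.38644468e-04,
        7.99713453e-03, -4.99716705e-06]), 'tool_pos': array([ 0.13925834, -0.55732957,  0.20657367]), 'orientation': array([[ 2.42360410e-01, -9.70186212e-01, -3.80920340e-04],
       [-9.70184593e-01, -2.42360701e-01,  1.77369713e-03],
       [-1.81313662e-03, -6.03109177e-05, -9.99998354e-01]]), 'force': array([-0.20141452,  0.88143745,  0.19265099]), 'moment': array([ 0.01293574, -0.02597208,  0.03844807]), 'width': 0.08530080395083911}
{'fx': 444.43655671298677, 'fy': 444.43655671298677, 'cx': 253.2777974137347, 'cy': 190.1823127838791, 'pose': array([[-0.8115122 ,  0.44415025, -0.37970845,  0.14509829],
       [-0.58418847, -0.60209557,  0.54424697,  0.60998838],
       [ 0.01310666,  0.66348435,  0.74807535,  0.89564031],
       [ 0.        ,  0.        ,  0.        ,  1.        ]]), 'shot': 1}
{'fx': 429.15886003671767, 'fy': 429.15886003671767, 'cx': 261.56511858349086, 'cy': 190.60040063779434, 'pose': array([[ 8.21409008e-04,  9.89248510e-01, -1.46241962e-01,
         4.08892403e-01],
       [-9.99973470e-01,  1.87101368e-03,  7.03977346e-03,
         2.05795287e-02],
       [ 7.23770612e-03,  1.46232299e-01,  9.89223802e-01,
         1.18029918e+00],
       [ 0.00000000e+00,  0.00000000e+00,  0.00000000e+00,
         1.00000000e+00]]), 'shot': 2}
```

View pics/side0.png

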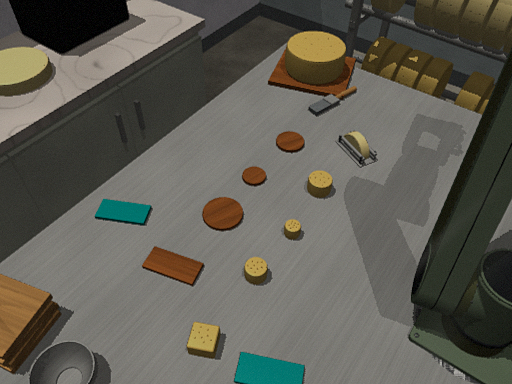

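View pics/top0.png

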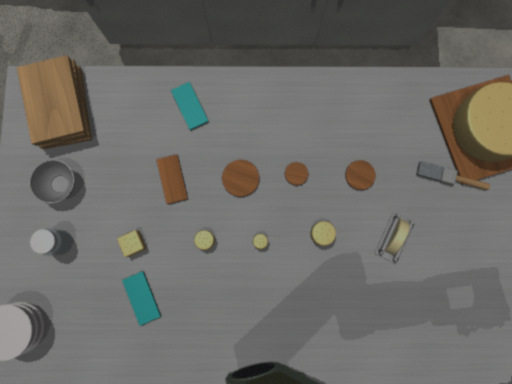

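The side view has the brown oblong board at (173,265) with turquoise look-alikes at (123,212) and (270,370), round boards at (223,213), (290,142) and (254,176), and cheeses at (320,183), (256,270), (293,229) and square (204,340). In the top view these are the oblong board at (172,179), turquoise at (190,106) and (141,298), round boards at (240,178), (360,175) and (296,173), cheeses at (323,233), (204,240) and (260,242), square (131,243), and the rack with half wheel at (397,238).

```bash
cat > h.py <<'E'
from cell import r
import numpy as np, cv2
def ray(p,uv):
    uv=np.asarray(uv,float)
    d=np.array([(uv[0]-p["cx"])/p["fx"],-(uv[1]-p["cy"])/p["fy"],-1]); P=p["pose"]
    return P[:3,3],P[:3,:3]@d
def at(p,uv,z):
    o,d=ray(p,uv); return (o+d*(z-o[2])/d[2])
def proj(p,X):
    P=p["pose"];c=P[:3,:3].T@(np.asarray(X)-P[:3,3]);return np.array([p["cx"]+p["fx"]*c[0]/-c[2],p["cy"]-p["fy"]*c[1]/-c[2]])
Z=dict(large_center=.022,medium_center=.020,small_center=.018,half_center=.029,square_center=.02,rack=0,board_large=0,board_medium=0,board_small=0,board_oblong=0)
E
python3 - <<'E'
from h import *
ps={n:r.get_image(n) for n in("top","side")}
for n,p in ps.items():
  for q in Z:
    print(n,q,[(np.round(d["uv"],1).tolist(),round(d["confidence"],2),np.round(at(p,d["uv"],Z[q])[:2],4).tolist()) for d in r.spot_point(q,p)[:4]])
    zt={'large_center':.044,'medium_center':.04,'small_center':.036,'square_center':.04}
    for d in r.trace(q,p)[:2]:
      m=d["region"].astype(np.uint8)
      c=cv2.findContours(m,0,2)[0]; c=max(c,key=cv2.contourArea)
      z=.012 if 'board' in q else Z[q]
      W=np.array([at(p,u[0],z)[:2] for u in c],np.float32)
      print('   ',round(d["confidence"],2),np.round(d["box"]).tolist(),m.sum(),[np.round(x,4) for x in cv2.minAreaRect(W)])
E
```

```text
top large_center [([322.1, 234.4], 0.97, [0.4613, -0.1506])]
top medium_center [([204.8, 238.0], 0.77, [0.4514, 0.1647])]
    0.81 [195.0, 229.0, 215.0, 252.0] 351 [array([0.4462, 0.1668]), array([0.0534, 0.054 ]), np.float64(0.07)]
    0.25 [117.0, 230.0, 146.0, 258.0] 512 [array([0.4387, 0.3606]), array([0.0595, 0.0626]), np.float64(25.0732)]
top small_center [([264.2, 240.9], 0.67, [0.4439, 0.0051])]
    0.63 [255.0, 233.0, 269.0, 248.0] 175 [array([0.445 , 0.0164]), array([0.0348, 0.0377]), np.float64(0.0662)]
top half_center [([397.3, 232.5], 0.96, [0.4663, -0.3514])]
    0.61 [387.0, 218.0, 412.0, 256.0] 492 [array([ 0.4538, -0.3535]), array([0.0398, 0.0986]), np.float64(64.6147)]
top square_center [([129.6, 243.7], 0.98, [0.436, 0.3656])]
    0.77 [118.0, 231.0, 144.0, 258.0] 529 [array([0.4387, 0.3607]), array([0.0618, 0.064 ]), np.float64(25.0955)]
top rack [([393.3, 235.4], 0.67, [0.4598, -0.3494])]
    0.55 [373.0, 211.0, 416.0, 263.0] 493 [array([ 0.4541, -0.3497]), array([0.0627, 0.1246]), np.float64(64.5389)]
top board_large [([242.2, 176.1], 0.89, [0.6242, 0.0663])]
  
[... 2598 characters left out ...]
  0.63 [190.0, 322.0, 220.0, 360.0] 955 [array([0.4367, 0.3587]), array([0.0618, 0.0695]), np.float64(24.8347)]
side board_small [([351.6, 144.9], 0.64, [0.4695, -0.3613]), ([255.0, 179.0], 0.59, [0.62, -0.0779])]
    0.63 [242.0, 167.0, 264.0, 186.0] 349 [array([ 0.6247, -0.0752]), array([0.0606, 0.0678]), np.float64(36.431)]
side board_oblong [([123.0, 213.8], 0.91, [0.8209, 0.222]), ([173.3, 266.8], 0.88, [0.6103, 0.2627]), ([266.2, 370.9], 0.87, [0.2996, 0.3315])]
    0.87 [143.0, 249.0, 205.0, 285.0] 1351 [array([0.6077, 0.2655]), array([0.1339, 0.0647]), np.float64(15.408)]
    0.75 [284.0, 220.0, 300.0, 239.0] 253 [array([0.443 , 0.0148]), array([0.0371, 0.0564]), np.float64(31.8398)]
```

```bash
python3 - <<'E'
import cv2
a=cv2.imread("pics/top0.png");s=cv2.imread("pics/side0.png")
cv2.imwrite("pics/c1.png",cv2.resize(a[140:280,100:300],None,fx=4,fy=4,interpolation=2))
cv2.imwrite("pics/c2.png",cv2.resize(a[150:270,280:430],None,fx=5,fy=5,interpolation=2))
cv2.imwrite("pics/c3.png",cv2.resize(s[120:180,320:400],None,fx=8,fy=8,interpolation=2))
E
```

```text
(no output)
```

View pics/c1.png

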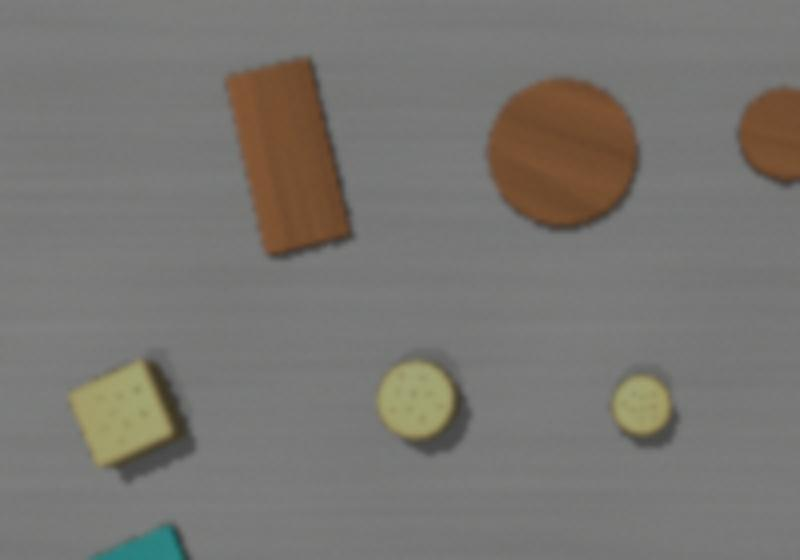

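View pics/c2.png

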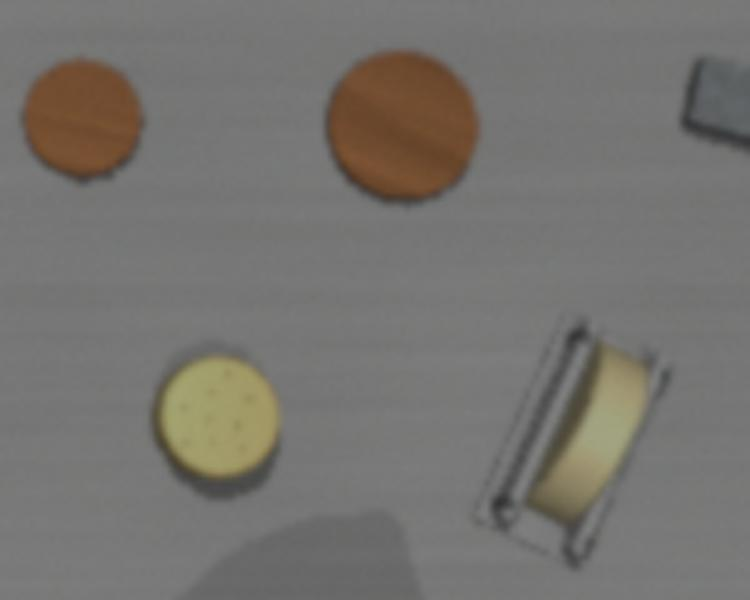

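```bash
cat > fit.py <<'E'
from h import *
from scipy.optimize import minimize
def cyl(R,h0,h1):
    t=np.linspace(0,2*np.pi,40,endpoint=False)
    return np.array([[R*np.cos(a),R*np.sin(a),z] for z in(h0,h1) for a in t])
def box(a,b,h0,h1): return np.array([[x,y,z] for x in(-a/2,a/2) for y in(-b/2,b/2) for z in(h0,h1)])
t=np.linspace(0,np.pi,30)
half=np.array([[.05*np.cos(a),y,.004+.05*np.sin(a)] for a in t if .05*np.sin(a)>.024 for y in(-.014,.014)])
M=dict(large=cyl(.033,0,.044),medium=cyl(.027,0,.04),small=cyl(.021,0,.036),square=box(.056,.056,0,.04),
 half=half,b_large=cyl(.052,0,.012),b_medium=cyl(.042,0,.012),b_small=cyl(.033,0,.012),b_oblong=box(.13,.06,0,.012))
G=dict(large=(.462,-.150,0),medium=(.446,.166,0),small=(.444,.016,0),square=(.437,.361,25),half=(.455,-.351,-25),
 b_large=(.617,.073,0),b_medium=(.626,-.258,0),b_small=(.628,-.083,0),b_oblong=(.6145,.262,14.5))
S=4
def sil(p,V,q):
    c,s=np.cos(np.radians(q[2])),np.sin(np.radians(q[2]))
    W=V@np.array([[c,s,0],[-s,c,0],[0,0,1]])+[q[0],q[1],q[3] if len(q)>3 else 0]
    return np.array([proj(p,w) for w in W],np.float32)
def mask(p,name):
    hsv=cv2.cvtColor(p["color"],cv2.COLOR_RGB2HSV);H,Sa,V=cv2.split(hsv)
    if name[:2]=="b_": return ((H<16)|(H>172))&(Sa>100)
    return (H>=16)&(H<36)&(Sa>70)
def fit(ps,name,g=None,dz=0,verbose=True):
    g=G[name] if g is None else g
    ang=name in("square","half","b_oblong"); out={}
    roi={}
    for n,p in ps.items():
        m=mask(p,name).astype(np.uint8); pts=sil(p,M[name],(*g,dz)); x,y,w,h=cv2.boundingRect(pts)
        x0,y0,x1,y1=max(x-9,0),max(y-9,0),x+w+9,y+h+9
        sub=m[y0:y1,x0:x1]
        k,l,st,_=cv2.connectedComponentsWithStats(sub)
        if k>1: sub=(l==1+np.argmax(st[1:,4])).astype(np.uint8)
        roi[n]=(x0,y0,sub.astype(float))
    def cost(q,names):
        c=0
        for n in names:
            x0,y0,sub=roi[n]
            pts=sil(ps[n],M[name],(*q,dz)) if len(q)==3 else sil(ps[n],M[name],(q[0],q[1],g[2],dz))
            im=np.zeros((sub.shape[0]*S,sub.shape[1]*S),np.uint8)
            hull=cv2.convexHull(pts)
            cv2.fillPoly(im,[np.round(((hull-[x0,y0]+.5)*S-.5)*16).astype(np.int32)],255,shift=4)
            pr=cv2.resize(im,sub.shape[::-1],interpolation=cv2.INTER_AREA)/255
            c+=np.abs(pr-sub).sum()
        return c
    for names in([n] for n in ps) if len(ps)==1 else (["top"],["side"],["top","side"]):
        q0=np.array(g[:3] if ang else g[:2],float)
        d=np.array([.006,.006,6][:len(q0)])
        sx=np.vstack([q0]+[q0+d*np.eye(len(q0))[i] for i in range(len(q0))])
        s=minimize(cost,q0,args=(names,),method="Nelder-Mead",options=dict(initial_simplex=sx,xatol=1e-5,fatol=1e-3,maxiter=300))
        if verbose: print(name,names,np.round(s.x,4),round(s.fun,1),[int(roi[n][2].sum()) for n in names])
    return s.x
E
python3 - <<'E'
from fit import *
ps={n:r.get_image(n) for n in("top","side")}
for k in M: fit(ps,k)
E
```

```text
large ['top'] [ 0.4643 -0.152 ] 68.7 [474]
large ['side'] [ 0.4617 -0.1511] 64.5 [578]
large ['top', 'side'] [ 0.4622 -0.1507] 143.4 [474, 578]
medium ['top'] [0.4477 0.1658] 71.7 [293]
medium ['side'] [0.4448 0.1657] 76.5 [537]
medium ['top', 'side'] [0.445  0.1658] 152.3 [293, 537]
small ['top'] [0.4431 0.0169] 29.9 [174]
small ['side'] [0.4408 0.0164] 52.6 [291]
small ['top', 'side'] [0.4418 0.0162] 85.5 [174, 291]
square ['top'] [ 0.4381  0.3602 26.8438] 80.6 [494]
square ['side'] [ 0.435   0.36   26.2499] 88.8 [966]
square ['top', 'side'] [ 0.4354  0.3607 25.6823] 182.0 [494, 966]
half ['top'] [  0.4497  -0.3448 -29.3746] 307.8 [93]
half ['side'] [  0.4538  -0.3458 -26.4274] 60.0 [360]
half ['top', 'side'] [  0.4532  -0.3453 -26.5066] 369.5 [93, 360]
b_large ['top'] [0.6176 0.0708] 82.8 [1039]
b_large ['side'] [0.615  0.0732] 75.5 [1072]
b_large ['top', 'side'] [0.6167 0.0717] 171.1 [1039, 1072]
b_medium ['top'] [ 0.6287 -0.2617] 84.1 [662]
b_medium ['side'] [ 0.6233 -0.2593] 52.3 [463]
b_medium ['top', 'side'] [ 0.6255 -0.2603] 143.6 [662, 463]
b_small ['top'] [ 0.6327 -0.0836] 60.1 [400]
b_small ['side'] [ 0.6283 -0.0828] 48.5 [355]
b_small ['top', 'side'] [ 0.6292 -0.0835] 114.7 [400, 355]
b_oblong ['top'] [ 0.6161  0.2624 14.9341] 95.5 [966]
b_oblong ['side'] [ 0.6123  0.2622 13.809 ] 132.4 [1300]
b_oblong ['top', 'side'] [ 0.6138  0.2619 14.1692] 235.5 [966, 1300]
```

```bash
python3 - <<'E'
import fit
from fit import *
ps={n:r.get_image(n) for n in("top","side")}
tr={}
for n,p in ps.items():
    a=r.trace("half_center",p)[0]["region"]
    b=r.trace("rack",p)[0]["region"]; tr[n]=(a,a|b)
    hsv=cv2.cvtColor(p["color"],cv2.COLOR_RGB2HSV)
    print(n,np.percentile(hsv[a],[5,50,95],axis=0))
M["rackhull"]=np.vstack([box(.124,.064,0,.004),box(.124,.051,.02,.028),half])
fit.mask=lambda p,name: tr["top" if p is ps["top"] else "side"][0 if name=="half" else 1]
fit.fit(ps,"half")
g=(.455,-.351,-25)
import types
src=open("fit.py").read()
G["rackhull"]=g
# allow angle
exec(src[src.index("def fit"):].replace('"half","b_oblong"','"half","b_oblong","rackhull"'),fit.__dict__)
fit.fit(ps,"rackhull")
for n in ps:
    im=ps[n]["color"][:,:,::-1].copy(); im=cv2.resize(im,None,fx=4,fy=4)
    for nm,q in(("half",(.4535,-.350,-25.5)),):
        h=cv2.convexHull(sil(ps[n],M[nm],q)); cv2.polylines(im,[np.round((h+.5)*4).astype(int)],True,(0,0,255))
        for bx in (box(.124,.064,0,.0),):
            h=cv2.convexHull(sil(ps[n],bx,q)); cv2.polylines(im,[np.round((h+.5)*4).astype(int)],True,(255,0,0))
    c=proj(ps[n],(.454,-.35,.03))*4; x,y=c.astype(int); cv2.imwrite(f"pics/rk_{n}.png",cv2.resize(im[max(0,y-150):y+150,x-160:x+160],None,fx=1.3,fy=1.3))
a=cv2.imread("pics/rk_top.png");b=cv2.imread("pics/rk_side.png");h=min(len(a),len(b));cv2.imwrite("pics/rk.png",np.hstack([a[:h,:400],b[:h,:400]]))
E
```

```text
top [[ 23.    42.45  82.  ]
 [ 24.    67.   138.  ]
 [ 31.    73.   163.  ]]
side [[ 20.  41.  71.]
 [ 23. 103. 123.]
 [ 26. 118. 186.]]Traceback (most recent call last):
  File "<stdin>", line 12, in <module>
AttributeError: 'function' object has no attribute 'fit'
```

```bash
sed -i 's/"half","b_oblong")/"half","b_oblong","rackhull")/; s/Sa>70/Sa>(40 if name=="half" else 70)/' fit.py; cat > rk.py <<'E'
import fit as F
from fit import *
ps={n:r.get_image(n) for n in("top","side")}
tr={}
for n,p in ps.items():
    a=r.trace("half_center",p)[0]["region"]
    b=r.trace("rack",p)[0]["region"]; tr[n]=(a,a|b)
M["rackhull"]=np.vstack([box(.124,.064,0,.004),box(.124,.051,.02,.028),half])
G["rackhull"]=(.455,-.351,-25)
F.mask=lambda p,name: tr["top" if p is ps["top"] else "side"][0 if name=="half" else 1]
F.fit(ps,"half"); F.fit(ps,"rackhull")
o=[]
for n in ps:
    im=cv2.resize(ps[n]["color"][:,:,::-1],None,fx=6,fy=6,interpolation=2)
    q=(.4535,-.350,-25.5)
    for V,c in((M["half"],(0,0,255)),(box(.124,.064,0,0),(255,0,0))):
        h=cv2.convexHull(sil(ps[n],V,q)); cv2.polylines(im,[np.round((h+.5)*6).astype(int)],True,c)
    x,y=(proj(ps[n],(.454,-.35,.03))*6).astype(int); o.append(im[y-200:y+200,x-200:x+200])
cv2.imwrite("pics/rk.png",np.hstack(o))
E
python3 rk.py
```

```text
half ['top'] [  0.4582  -0.3512 -27.4052] 60.7 [460]
half ['side'] [  0.4494  -0.3443 -24.0285] 117.2 [425]
half ['top', 'side'] [  0.4529  -0.3479 -27.0956] 197.4 [460, 425]
rackhull ['top'] [  0.4523  -0.349  -26.4996] 90.5 [1081]
rackhull ['side'] [  0.4491  -0.3486 -31.501 ] 157.6 [812]
rackhull ['top', 'side'] [  0.4517  -0.3489 -26.8532] 264.4 [1081, 812]
```

View pics/rk.png

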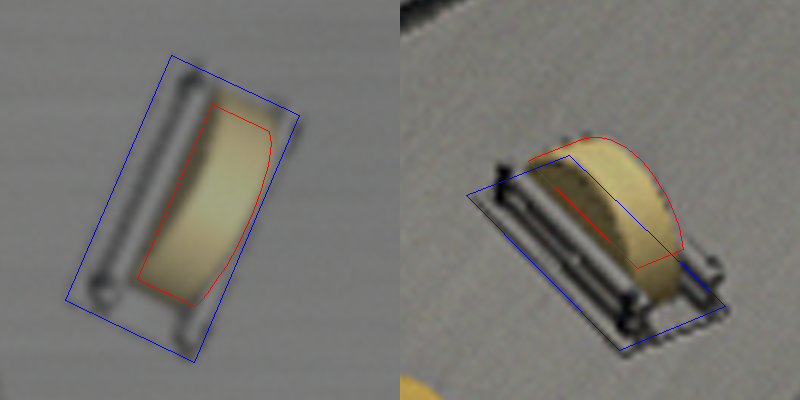

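The half wheel stands in the rack near (0.453,-0.350), length at about -26.5°. Candidates by top pixel: brown oblong (172,179) chosen, turquoise (190,106) and (141,298) rejected. The three rounds rank clearly by size, and the square cheese (131,243) stays. Next is a planning helper, then the half wheel.

```bash
cat > plan.py <<'E'
import sys
from h import *
from scipy.spatial.transform import Rotation as R
# plan.py x y z yaw : prints offset and dr (shares) to reach it, tool pointing down
x,y,z,yaw=map(float,sys.argv[1:5]); s=r.state(); R0=s["orientation"]; a=np.radians(yaw)
X=np.array([np.cos(a),np.sin(a),0]);Zt=np.array([0,0,-1.]);Rt=np.c_[X,np.cross(Zt,X),Zt]
print("offset",np.round(R0.T@(np.array([x,y,z])-s["tool_pos"])/.2,3),"dr",np.round(R.from_matrix(R0.T@Rt).as_rotvec()/(np.pi/2),3),
 "| pos",np.round(s["tool_pos"],4),"yaw",round(float(np.degrees(np.arctan2(R0[1,0],R0[0,0]))),2),"w",round(s["width"],4),"F",np.round(s["force"],1),"t",round(s["time_s"],2),"q6",round(s["qpos"][5],1))
E
python3 plan.py .453 -.350 .16 -116.5
```

```text
offset [-0.628 -1.773  0.237] dr [-0.   -0.    0.45] | pos [ 0.1394 -0.5579  0.2074] yaw -75.97 w 0.0854 F [ 0.3  0.2 -0.4] t 2.9 q6 -1.1
```

```bash
python3 -m handwheel '{"offset":[[-0.07,-0.19,0.02],[-0.14,-0.38,0.04],[-0.2,-0.57,0.06],[-0.27,-0.76,0.08],[-0.33,-0.95,0.1]],"dr":[[0,0,0.05],[0,0,0.1],[0,0,0.15],[0,0,0.2],[0,0,0.25]],"fingers":[1,1,1,1,1]}' 40; python3 plan.py .453 -.350 .16 -116.5
```

```text
time_s: 3.32
tool_pos: [0.3088, -0.4465, 0.1874]
orientation: [[-0.152, -0.988, 0.0], [-0.988, 0.152, -0.0], [0.0, -0.0, -1.0]]
force: [0.8, -1.0, -0.6]
width: 0.0853
offset [-0.586 -0.639  0.137] dr [-0.    -0.     0.197] | pos [ 0.3088 -0.4465  0.1874] yaw -98.73 w 0.0853 F [ 0.8 -1.  -0.6] t 3.32 q6 42.2
```

```bash
python3 -m handwheel '{"offset":[[-0.14,-0.16,0.03],[-0.28,-0.32,0.06],[-0.44,-0.48,0.1],[-0.586,-0.64,0.137],[-0.586,-0.64,0.137]],"dr":[[0,0,0.05],[0,0,0.1],[0,0,0.15],[0,0,0.197],[0,0,0.197]],"fingers":[1,1,1,1,1]}' 40; python3 plan.py .453 -.350 .033 -116.5; python3 - <<'E'
from h import *
for n in("side","top"):
    p=r.get_image(n);c=proj(p,(.453,-.35,.05));x,y=c.astype(int);print(n,c)
    cv2.imwrite(f"pics/a_{n}.png",cv2.resize(p["color"][max(0,y-60):y+60,max(0,x-60):x+60,::-1],(400,400),interpolation=2))
a=[cv2.imread(f"pics/a_{n}.png") for n in("side","top")];cv2.imwrite("pics/a.png",cv2.hconcat(a))
E
```

```text
time_s: 3.73
tool_pos: [0.457, -0.3464, 0.1589]
orientation: [[-0.444, -0.896, 0.001], [-0.896, 0.444, 0.002], [-0.002, -0.0, -1.0]]
force: [0.2, 0.4, 0.3]
width: 0.0853
offset [0.026 0.01  0.63 ] dr [-0.     0.002  0.002] | pos [ 0.457  -0.3464  0.1589] yaw -116.34 w 0.0853 F [0.2 0.4 0.3] t 3.73 q6 77.9
side [358.05156808 136.48238641]
top [399.55393853 237.18219032]
```

View pics/a.png

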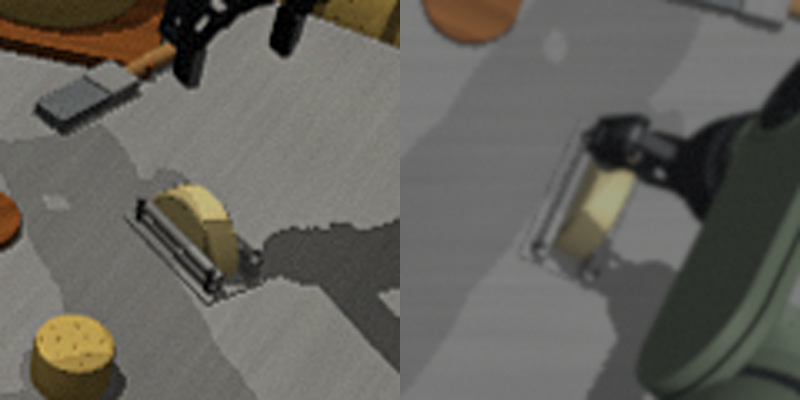

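The side crop shows the fingers above the half wheel with the wheel in the rack between the tubes. I'm descending part way.

```bash
python3 -m handwheel '{"offset":[[0.02,0.01,0.1],[0.026,0.01,0.2],[0.026,0.01,0.3],[0.026,0.01,0.42],[0.026,0.01,0.42]],"dr":[[0,0,0.002],[0,0.001,0.002],[0,0.002,0.002],[0,0.002,0.002],[0,0.002,0.002]],"fingers":[1,1,1,1,1]}' 40; python3 plan.py .453 -.350 .033 -116.5; python3 - <<'E'
from h import *
o=[]
for n in("side","top"):
    p=r.get_image(n);c=proj(p,(.453,-.35,.05));x,y=c.astype(int)
    o.append(cv2.resize(p["color"][y-40:y+40,x-40:x+40,::-1],(400,400),interpolation=2))
cv2.imwrite("pics/a2.png",cv2.hconcat(o))
E
```

```text
time_s: 4.25
tool_pos: [0.4466, -0.3515, 0.0716]
orientation: [[-0.445, -0.895, -0.009], [-0.895, 0.445, 0.003], [0.002, 0.009, -1.0]]
force: [-0.7, 1.0, 0.2]
width: 0.0853
offset [-0.021 -0.027  0.193] dr [ 0.006 -0.001  0.001] | pos [ 0.4466 -0.3515  0.0716] yaw -116.43 w 0.0853 F [-0.7  1.   0.2] t 4.25 q6 77.4
```

View pics/a2.png

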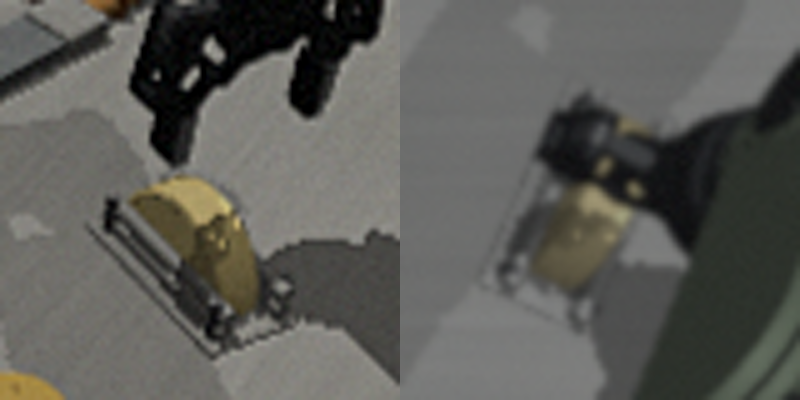

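The fingers straddle the wheel. I'm settling, then going down.

```bash
python3 -m handwheel '{"offset":[[-0.021,-0.027,0.05],[-0.021,-0.027,0.1],[-0.021,-0.027,0.15],[-0.021,-0.027,0.193],[-0.021,-0.027,0.193]],"dr":[[0.006,0,0.001],[0.006,0,0.001],[0.006,0,0.001],[0.006,0,0.001],[0.006,0,0.001]],"fingers":[1,1,1,1,1]}' 40; python3 plan.py .453 -.350 .033 -116.5
```

```text
time_s: 4.77
tool_pos: [0.4546, -0.3512, 0.0352]
orientation: [[-0.447, -0.895, 0.002], [-0.895, 0.447, -0.004], [0.003, -0.004, -1.0]]
force: [-0.4, -0.5, -0.6]
width: 0.0855
offset [-0.002  0.01   0.011] dr [-0.003 -0.002 -0.   ] | pos [ 0.4546 -0.3512  0.0352] yaw -116.52 w 0.0855 F [-0.4 -0.5 -0.6] t 4.77 q6 77.8
```

```bash
python3 -m handwheel '{"offset":[[-0.002,0.01,0.011],[-0.002,0.01,0.011],[-0.002,0.01,0.011],[-0.002,0.01,0.011],[-0.002,0.01,0.011]],"dr":[[0,0,0],[0,0,0],[0,0,0],[0,0,0],[0,0,0]],"fingers":[0.8,0.6,0.5,0.45,0.45]}' 25; python3 plan.py .453 -.350 .033 -116.5;python3 - <<'E'
from h import *
o=[]
for n in("side","top"):
    p=r.get_image(n);c=proj(p,(.453,-.35,.05));x,y=c.astype(int)
    o.append(cv2.resize(p["color"][y-40:y+40,x-40:x+40,::-1],(400,400),interpolation=2))
cv2.imwrite("pics/a3.png",cv2.hconcat(o))
E
```

```text
time_s: 5.18
tool_pos: [0.4533, -0.3501, 0.0334]
orientation: [[-0.447, -0.895, 0.003], [-0.895, 0.447, -0.005], [0.003, -0.005, -1.0]]
force: [-0.5, 0.2, -0.8]
width: 0.0385
offset [0.    0.002 0.002] dr [-0.003 -0.002 -0.   ] | pos [ 0.4533 -0.3501  0.0334] yaw -116.52 w 0.0385 F [-0.5  0.2 -0.8] t 5.18 q6 77.8
```

View pics/a3.png

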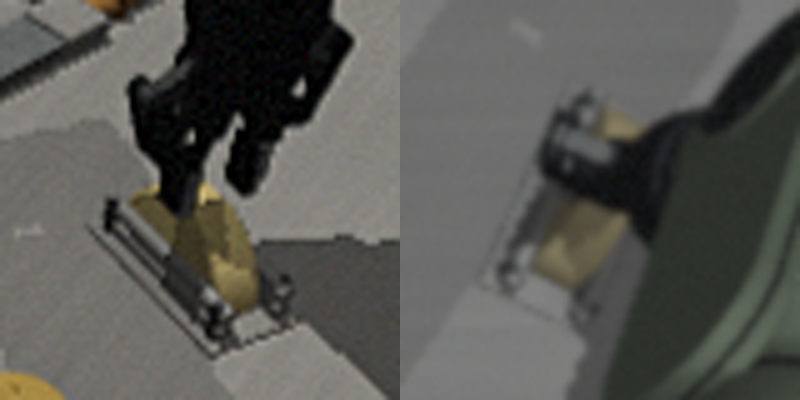

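At 38 mm opening the wheel lies between the fingers, which are clear above the tubes. Closing.

```bash
python3 -m handwheel '{"offset":[[0,0,0],[0,0,0],[0,0,0],[0,0,0],[0,0,0]],"dr":[[0,0,0],[0,0,0],[0,0,0],[0,0,0],[0,0,0]],"fingers":[0.35,0.3,0.2,0.1,0]}' 40; python3 plan.py .453 -.350 .1 -116.5
```

```text
time_s: 5.7
tool_pos: [0.4532, -0.3501, 0.0334]
orientation: [[-0.447, -0.895, 0.003], [-0.895, 0.447, -0.005], [0.003, -0.005, -1.0]]
force: [-0.4, 0.2, -0.2]
width: 0.0008
offset [ 0.001 -0.    -0.333] dr [-0.003 -0.002 -0.   ] | pos [ 0.4532 -0.3501  0.0334] yaw -116.52 w 0.0008 F [-0.4  0.2 -0.2] t 5.7 q6 77.8
```

The fingers shut on nothing. Looking.

```bash
cat > look.py <<'E'
import sys
from h import *
x,y,z=map(float,sys.argv[2:5]);k=int(sys.argv[5]) if len(sys.argv)>5 else 40
o=[]
for n in("side","top"):
    p=r.get_image(n);u,v=proj(p,(x,y,z)).astype(int);u0=min(max(u-k,0),512-2*k);v0=min(max(v-k,0),384-2*k)
    print(n,"crop origin",u0,v0);o.append(cv2.resize(p["color"][v0:v0+2*k,u0:u0+2*k,::-1],(400,400),interpolation=2))
cv2.imwrite(f"pics/{sys.argv[1]}.png",cv2.hconcat(o))
E
python3 look.py a4 .453 -.35 .05
```

```text
side crop origin 318 96
top crop origin 359 197
```

View pics/a4.png

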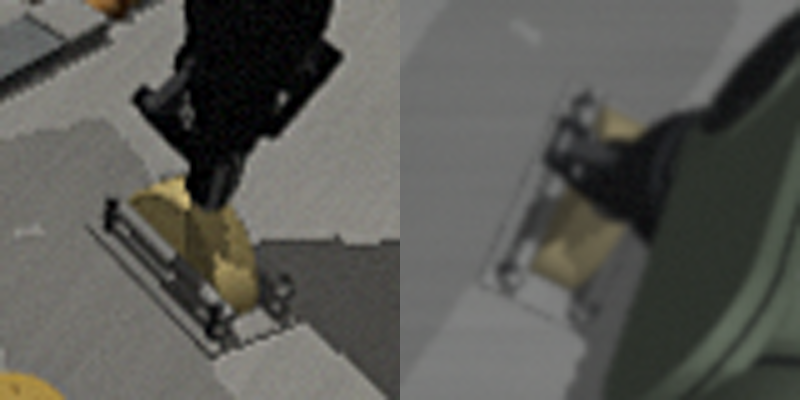

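```bash
cat > ov.py <<'E'
from fit import *
import sys
q=tuple(map(float,sys.argv[2:5])); s=r.state();o=[];t=s["tool_pos"];Rm=s["orientation"]
for n in("side","top"):
    p=r.get_image(n);u,v=proj(p,(q[0],q[1],.05)).astype(int);K=8;k=32
    im=cv2.resize(p["color"][v-k:v+k,u-k:u+k,::-1],None,fx=K*.78,fy=K*.78,interpolation=2);f=K*.78
    T=lambda h:np.round((h-[u-k,v-k]+.5)*f).astype(int)
    cv2.polylines(im,[T(cv2.convexHull(sil(p,M["half"],q)))],True,(0,0,255))
    cv2.polylines(im,[T(cv2.convexHull(sil(p,box(.124,.064,0,0),q)))],True,(255,0,0))
    ax=np.array([proj(p,t),proj(p,t-Rm[:,2]*.04)]);cv2.polylines(im,[T(ax)],False,(0,255,0))
    o.append(im)
cv2.imwrite(f"pics/{sys.argv[1]}.png",cv2.hconcat(o))
E
python3 ov.py a5 .4533 -.350 -26.5
```

```text
(no output)
```

View pics/a5.png

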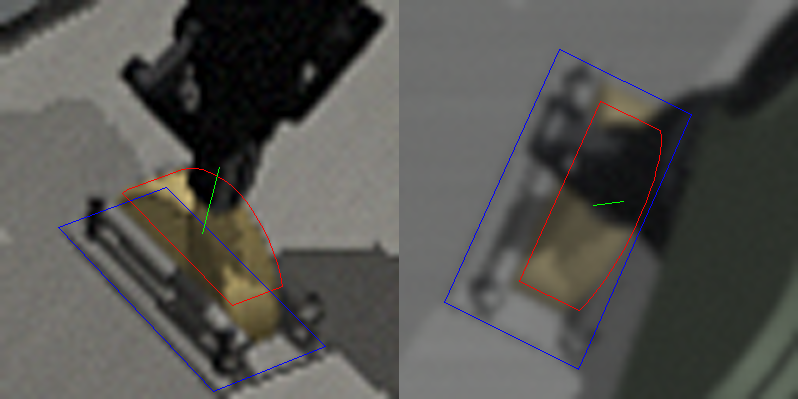

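```bash
python3 - <<'E'
from h import *
s=r.state();print(s["tool_pos"],s["qpos"],s["width"])
p=r.get_image("side");im=p["color"]
c=np.clip(im[100:170,310:400].astype(float)*1.8,0,255).astype(np.uint8)
cv2.imwrite("pics/a6.png",cv2.resize(c[:,:,::-1],(800,600),interpolation=0)[:, :])
p=r.get_image("top");im=p["color"]
c=np.clip(im[205:265,360:440].astype(float)*2.5,0,255).astype(np.uint8)
cv2.imwrite("pics/a7.png",cv2.resize(c[:,:,::-1],(800,600),interpolation=0))
print(proj(p,s["tool_pos"]))
E
```

```text
[ 0.45324126 -0.35006516  0.03333699] [-38.77503523  27.25142819 103.42019358  -0.1254685   49.03561025
  77.82632329] 1.3796398518089081e-05
[397.54014353 237.33420031]
```

View pics/a6.png

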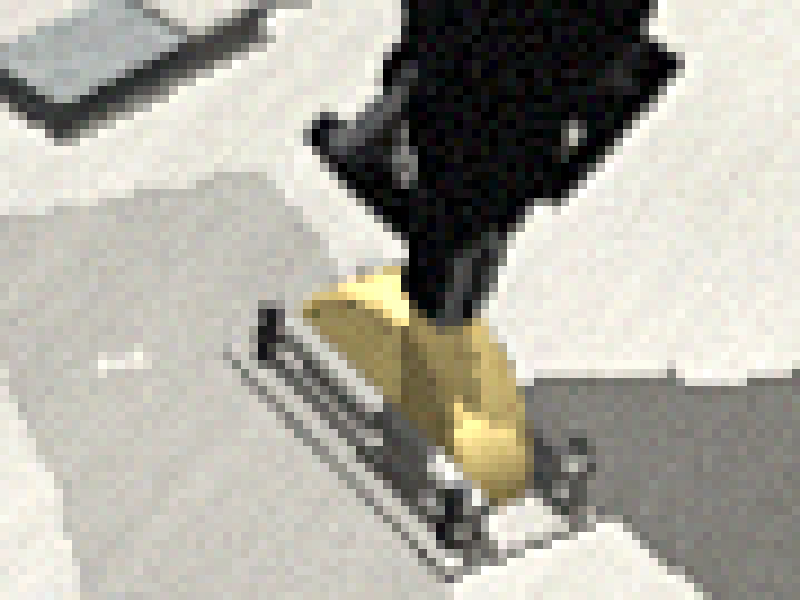

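View pics/a7.png

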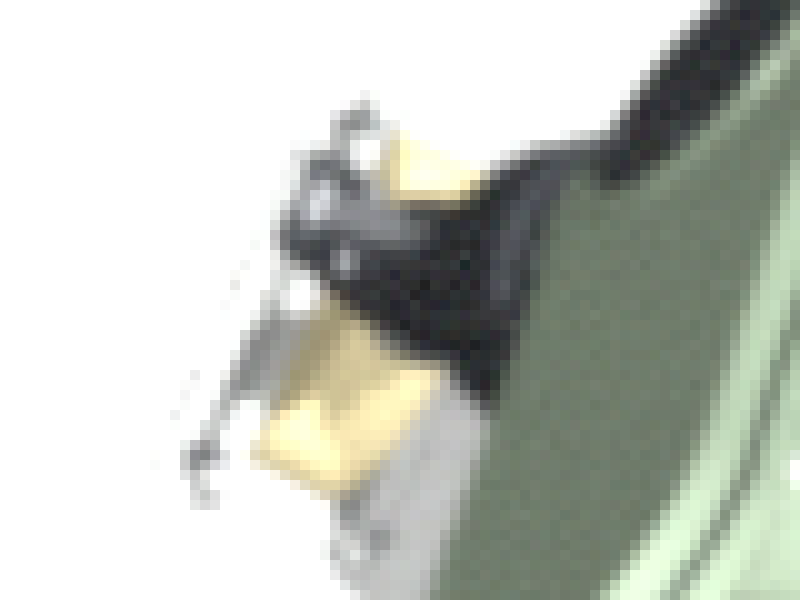

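```bash
python3 - <<'E'
from h import *
p=r.get_image("side")
for z in(.033,.045,.055,.065): print(z,at(p,(360,137),z))
q=r.get_image("top")
for z in(.033,.045,.055,.065): print(z,"in top ->",proj(q,at(p,(360,137),z)))
E
```

```text
0.033 [ 0.45357037 -0.37065699  0.033     ]
0.045 [ 0.44927928 -0.35701545  0.045     ]
0.055 [ 0.44570338 -0.3456475   0.055     ]
0.065 [ 0.44212747 -0.33427955  0.065     ]
0.033 in top -> [405.19985001 237.22351987]
0.045 in top -> [401.65672884 238.67709283]
0.055 in top -> [398.64331981 239.91335027]
0.065 in top -> [395.57295911 241.17297225]
```

```bash
python3 - <<'E'
from h import *
p=r.get_image("side")
for z in(.14,.16,.172,.18,.19): print(z,proj(p,(.457,-.3464,z)))
print(proj(p,(.4533,-.350,.033)),proj(p,(.4533,-.350,.043)),proj(p,(.4533,-.350,.054)))
print(at(p,(369,97),.172))
# a2: reported .4466 -.3515 .0716 (+.013)
print("a2",proj(p,(.4466,-.3515,.0846)), "seen mid", (318+(175+310)/2/5, 96+(160+112)/2/5))
E
```

```text
0.14 [362.40886344 111.56644745]
0.16 [363.87975318 105.61841236]
0.172 [364.78018654 101.97720859]
0.18 [365.38812363  99.51881145]
0.19 [366.15681468  96.41035182]
[356.84392689 140.87423116] [357.49606772 138.27692973] [358.22230238 135.38453255]
[ 0.45762753 -0.37301775  0.172     ]
a2 [362.69623888 127.79016   ] seen mid (366.5, 123.2)
```

The visible fingertips sit about 4 px right and 4.5 px above the reported TCP in the side view. I'll lift away and check the shut fingertips over free table.

```bash
python3 -m handwheel '{"offset":[[0,0,-0.1],[0,0,-0.2],[0,0,-0.3],[0,0,-0.4],[0,0,-0.4]],"dr":[[0,0,0],[0,0,0],[0,0,0],[0,0,0],[0,0,0]],"fingers":[0,0,0,0,0]}' 40; python3 plan.py .38 -.25 .1 -90; python3 look.py b1 .4533 -.35 .08 50;python3 ov.py b2 .4533 -.350 -26.5
```

```text
time_s: 6.57
tool_pos: [0.4551, -0.3514, 0.1174]
orientation: [[-0.447, -0.895, 0.009], [-0.895, 0.447, -0.01], [0.004, -0.013, -1.0]]
force: [0.6, -1.1, -0.5]
width: -0.0
offset [-0.286  0.564  0.079] dr [-0.007 -0.005 -0.295] | pos [ 0.4551 -0.3514  0.1174] yaw -116.53 w -0.0 F [ 0.6 -1.1 -0.5] t 6.57 q6 77.8
side crop origin 309 78
top crop origin 353 186
```

View pics/b1.png

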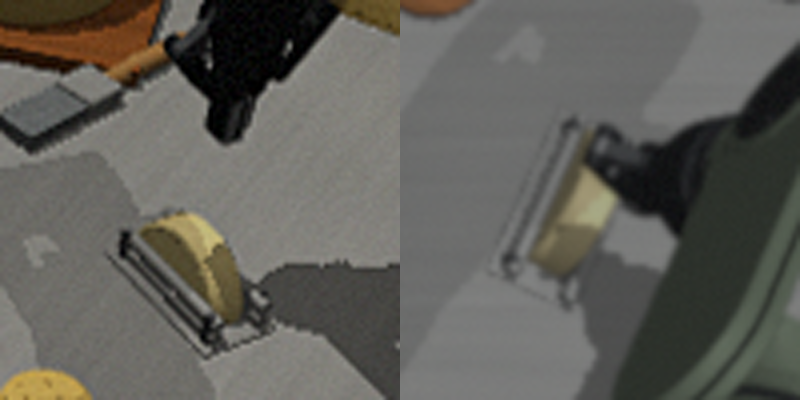

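View pics/b2.png

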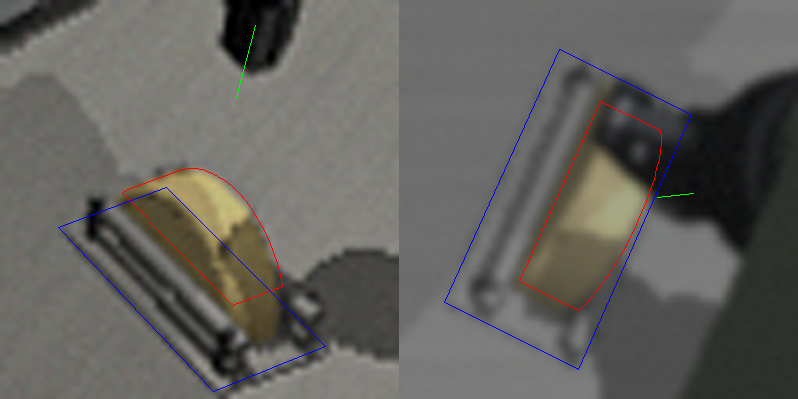

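```bash
python3 plan.py .35 -.22 .07 -116.5; python3 -m handwheel '{"offset":[[0,0.18,0],[-0.1,0.36,0],[-0.2,0.5,0],[-0.3,0.6,0.05],[-0.35,0.74,0.1]],"dr":[[0,0,0],[0,0,0],[0,0,0],[0,0,0],[0,0,0]],"fingers":[0,0,0,0,0]}' 40; python3 plan.py .35 -.22 .035 -116.5
```

```text
offset [-0.35   0.746  0.208] dr [-0.002 -0.001 -0.   ] | pos [ 0.4523 -0.3491  0.1121] yaw -116.53 w 0.0001 F [ 0.3 -0.2 -0.3] t 6.77 q6 77.8
time_s: 7.18
tool_pos: [0.3509, -0.2189, 0.0907]
orientation: [[-0.446, -0.895, 0.002], [-0.895, 0.446, -0.003], [0.002, -0.003, -1.0]]
force: [0.4, 0.1, -0.5]
width: -0.0001
offset [0.006 0.002 0.279] dr [-0.002 -0.001 -0.   ] | pos [ 0.3509 -0.2189  0.0907] yaw -116.5 w -0.0001 F [ 0.4  0.1 -0.5] t 7.18 q6 83.1
```

```bash
python3 -m handwheel '{"offset":[[0,0,0.07],[0,0,0.14],[0.006,0.002,0.2],[0.006,0.002,0.279],[0.006,0.002,0.279]],"dr":[[0,0,0],[0,0,0],[0,0,0],[0,0,0],[0,0,0]],"fingers":[0,0,0,0,0]}' 40; python3 plan.py .35 -.22 .01 -116.5; python3 look.py b3 .35 -.22 .03 40; python3 - <<'E'
from h import *
p=r.get_image("side");t=r.state()["tool_pos"];print(t,proj(p,t));p=r.get_image("top");print(proj(p,t))
E
```

```text
time_s: 7.6
tool_pos: [0.3475, -0.2182, 0.032]
orientation: [[-0.446, -0.895, -0.005], [-0.895, 0.446, 0.002], [0.001, 0.005, -1.0]]
force: [0.1, 1.0, 0.1]
width: 0.0002
offset [ 0.002 -0.016  0.11 ] dr [ 0.003 -0.    -0.   ] | pos [ 0.3475 -0.2182  0.032 ] yaw -116.5 w 0.0002 F [0.1 1.  0.1] t 7.6 q6 82.9
side crop origin 329 143
top crop origin 309 236
[ 0.34990618 -0.21984743  0.03472045] [369.66428482 182.83494341]
[349.99583324 276.83701239]
```

View pics/b3.png

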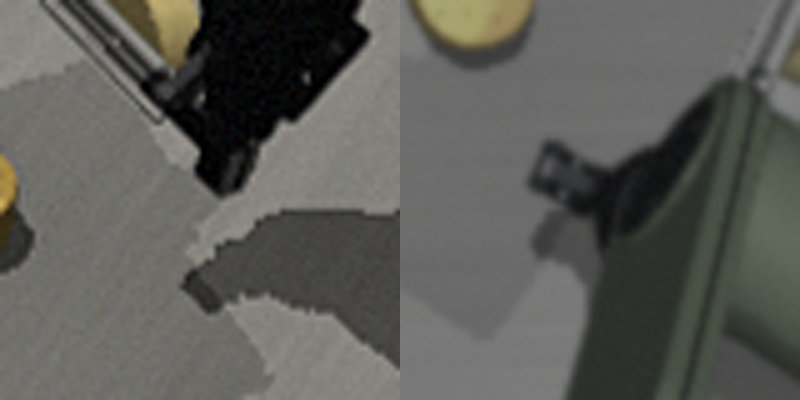

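```bash
python3 -m handwheel '{"offset":[[0,0,0.02],[0,0,0.04],[0,0,0.06],[0,0,0.08],[0,0,0.08]],"dr":[[0,0,0],[0,0,0],[0,0,0],[0,0,0],[0,0,0]],"fingers":[0,0,0,0,0]}' 40; python3 plan.py .35 -.22 .005 -116.5; 
```

```text
time_s: 8.22
tool_pos: [0.3498, -0.2198, 0.0184]
orientation: [[-0.446, -0.895, 0.001], [-0.895, 0.446, -0.002], [0.001, -0.001, -1.0]]
force: [0.1, 0.2, -0.3]
width: -0.0001
offset [ 0.    -0.001  0.067] dr [-0.001 -0.001 -0.   ] | pos [ 0.3498 -0.2198  0.0184] yaw -116.51 w -0.0001 F [ 0.1  0.2 -0.3] t 8.22 q6 82.9
```

```bash
python3 -m handwheel '{"offset":[[0,0,0.02],[0,0,0.035],[0,0,0.05],[0,0,0.067],[0,0,0.067]],"dr":[[0,0,0],[0,0,0],[0,0,0],[0,0,0],[0,0,0]],"fingers":[0,0,0,0,0]}' 40; python3 plan.py .35 -.22 .0 -116.5;  python3 look.py b4 .35 -.22 .0 40; python3 - <<'E'
from h import *
p=r.get_image("side");t=r.state()["tool_pos"];print(t,proj(p,t));p=r.get_image("top");print(proj(p,t))
E
```

```text
time_s: 8.63
tool_pos: [0.3494, -0.2196, 0.0044]
orientation: [[-0.446, -0.895, -0.001], [-0.895, 0.446, -0.001], [0.001, -0.0, -1.0]]
force: [0.5, -0.0, 0.3]
width: 0.0003
offset [ 0.001 -0.003  0.022] dr [-0.    -0.001 -0.   ] | pos [ 0.3494 -0.2196  0.0044] yaw -116.51 w 0.0003 F [ 0.5 -0.   0.3] t 8.63 q6 82.9
side crop origin 326 151
top crop origin 307 236
[ 0.34984295 -0.21985415  0.00500544] [367.37820725 190.30884064]
[347.6699193  276.28111494]
```

View pics/b4.png

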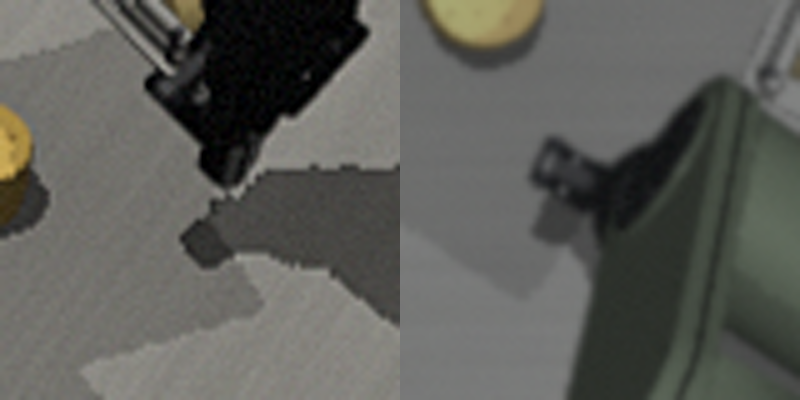

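```bash
python3 -m handwheel '{"offset":[[0,0,0.01],[0,0,0.015],[0,0,0.02],[0,0,0.025],[0,0,0.03]],"dr":[[0,0,0],[0,0,0],[0,0,0],[0,0,0],[0,0,0]],"fingers":[0,0,0,0,0]}' 40; python3 plan.py .35 -.22 .0 -116.5
```

```text
time_s: 9.25
tool_pos: [0.3499, -0.2199, -0.001]
orientation: [[-0.446, -0.895, 0.001], [-0.895, 0.446, -0.002], [0.001, -0.002, -1.0]]
force: [-0.1, 0.7, 0.4]
width: 0.0003
offset [ 0.    -0.    -0.005] dr [-0.001 -0.001 -0.   ] | pos [ 0.3499 -0.2199 -0.001 ] yaw -116.51 w 0.0003 F [-0.1  0.7  0.4] t 9.25 q6 82.9
```

```bash
python3 -m handwheel '{"offset":[[0,0,0.01],[0,0,0.015],[0,0,0.02],[0,0,0.025],[0,0,0.03]],"dr":[[0,0,0],[0,0,0],[0,0,0],[0,0,0],[0,0,0]],"fingers":[0,0,0,0,0]}' 40;  python3 -m handwheel '{"offset":[[0,0,0.01],[0,0,0.015],[0,0,0.02],[0,0,0.02],[0,0,0.02]],"dr":[[0,0,0],[0,0,0],[0,0,0],[0,0,0],[0,0,0]],"fingers":[0,0,0,0,0]}' 40
```

```text
time_s: 9.67
tool_pos: [0.3499, -0.2199, -0.0071]
orientation: [[-0.446, -0.895, 0.001], [-0.895, 0.446, -0.002], [0.001, -0.002, -1.0]]
force: [-0.2, -0.3, 0.8]
width: -0.0002
time_s: 10.08
tool_pos: [0.3499, -0.22, -0.0112]
orientation: [[-0.446, -0.895, 0.001], [-0.895, 0.446, -0.002], [0.001, -0.001, -1.0]]
force: [-0.4, -0.6, 0.2]
width: 0.0002
```

```bash
python3 -m handwheel '{"offset":[[0,0,0.005],[0,0,0.01],[0,0,0.015],[0,0,0.02],[0,0,0.02]],"dr":[[0,0,0],[0,0,0],[0,0,0],[0,0,0],[0,0,0]],"fingers":[0,0,0,0,0]}' 40; python3 look.py b5 .35 -.22 .0 40
```

```text
time_s: 10.5
tool_pos: [0.3498, -0.2199, -0.0154]
orientation: [[-0.446, -0.895, 0.0], [-0.895, 0.446, -0.002], [0.001, -0.001, -1.0]]
force: [0.3, 0.2, 0.1]
width: 0.0003
side crop origin 326 151
top crop origin 307 236
```

View pics/b5.png

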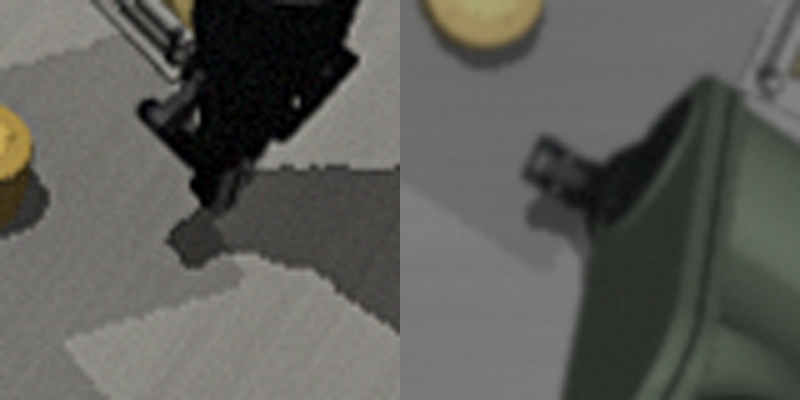

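```bash
python3 -m handwheel '{"offset":[[0,0,0.005],[0,0,0.01],[0,0,0.015],[0,0,0.015],[0,0,0.015]],"dr":[[0,0,0],[0,0,0],[0,0,0],[0,0,0],[0,0,0]],"fingers":[0,0,0,0,0]}' 40;python3 -m handwheel '{"offset":[[0,0,0.005],[0,0,0.01],[0,0,0.015],[0,0,0.015],[0,0,0.015]],"dr":[[0,0,0],[0,0,0],[0,0,0],[0,0,0],[0,0,0]],"fingers":[0,0,0,0,0]}' 40
```

```text
time_s: 11.02
tool_pos: [0.3498, -0.2199, -0.0183]
orientation: [[-0.446, -0.895, 0.0], [-0.895, 0.446, -0.002], [0.001, -0.001, -1.0]]
force: [0.5, 0.3, 0.4]
width: 0.0002
time_s: 11.43
tool_pos: [0.3498, -0.2198, -0.0214]
orientation: [[-0.446, -0.895, 0.0], [-0.895, 0.446, -0.002], [0.001, -0.001, -1.0]]
force: [-0.4, 0.8, -0.2]
width: -0.0001
```

```bash
python3 -m handwheel '{"offset":[[0,0,0.003],[0,0,0.006],[0,0,0.01],[0,0,0.01],[0,0,0.01]],"dr":[[0,0,0],[0,0,0],[0,0,0],[0,0,0],[0,0,0]],"fingers":[0,0,0,0,0]}' 40;python3 look.py b6 .35 -.22 .0 30
```

```text
time_s: 11.85
tool_pos: [0.3497, -0.2198, -0.0234]
orientation: [[-0.446, -0.895, -0.0], [-0.895, 0.446, -0.002], [0.001, -0.001, -1.0]]
force: [-0.4, 0.5, -0.6]
width: 0.0
side crop origin 336 161
top crop origin 317 246
```

View pics/b6.png

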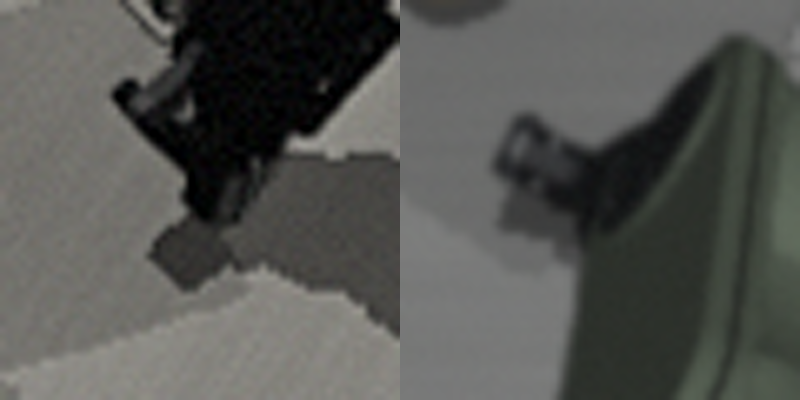

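```bash
for i in 1; do python3 -m handwheel '{"offset":[[0,0,0.003],[0,0,0.006],[0,0,0.01],[0,0,0.013],[0,0,0.015]],"dr":[[0,0,0],[0,0,0],[0,0,0],[0,0,0],[0,0,0]],"fingers":[0,0,0,0,0]}' 40; done; python3 -m handwheel '{"offset":[[0,0,0.003],[0,0,0.006],[0,0,0.01],[0,0,0.013],[0,0,0.015]],"dr":[[0,0,0],[0,0,0],[0,0,0],[0,0,0],[0,0,0]],"fingers":[0,0,0,0,0]}' 40
```

```text
time_s: 12.37
tool_pos: [0.3499, -0.22, -0.024]
orientation: [[-0.446, -0.895, 0.001], [-0.895, 0.446, -0.002], [0.002, -0.002, -1.0]]
force: [-6.4, 5.1, 38.6]
width: 0.0001
time_s: 12.78
tool_pos: [0.3505, -0.2204, -0.0241]
orientation: [[-0.446, -0.895, 0.003], [-0.895, 0.446, -0.003], [0.002, -0.004, -1.0]]
force: [-7.1, 5.8, 48.7]
width: -0.0002
```

```bash
python3 -m handwheel '{"offset":[[0,0,-0.01],[0,0,-0.02],[0,0,-0.02],[0,0,-0.02],[0,0,-0.02]],"dr":[[0,0,0],[0,0,0],[0,0,0],[0,0,0],[0,0,0]],"fingers":[0,0,0,0,0]}' 40; python3 - <<'E'
from h import *
p=r.get_image("side");t=r.state()["tool_pos"];print(t,r.state()["qpos"])
c=np.clip(p["color"][165:210,340:400].astype(float)*3,0,255).astype(np.uint8)
cv2.imwrite("pics/b7.png",cv2.resize(c[:,:,::-1],(800,600),interpolation=0))
for z in(0,.004): print(proj(p,[t[0],t[1],z]))
E
```

```text
time_s: 13.2
tool_pos: [0.3502, -0.2201, -0.0206]
orientation: [[-0.446, -0.895, 0.001], [-0.895, 0.446, -0.003], [0.002, -0.002, -1.0]]
force: [0.1, 0.2, -0.5]
width: -0.0001
[ 0.35017336 -0.22012288 -0.02059799] [-33.68377268  21.5247603  127.12406333  -0.14786389  31.20141907
  82.94308562]
[366.93074874 191.42444677]
[367.23441197 190.44189393]
```

View pics/b7.png

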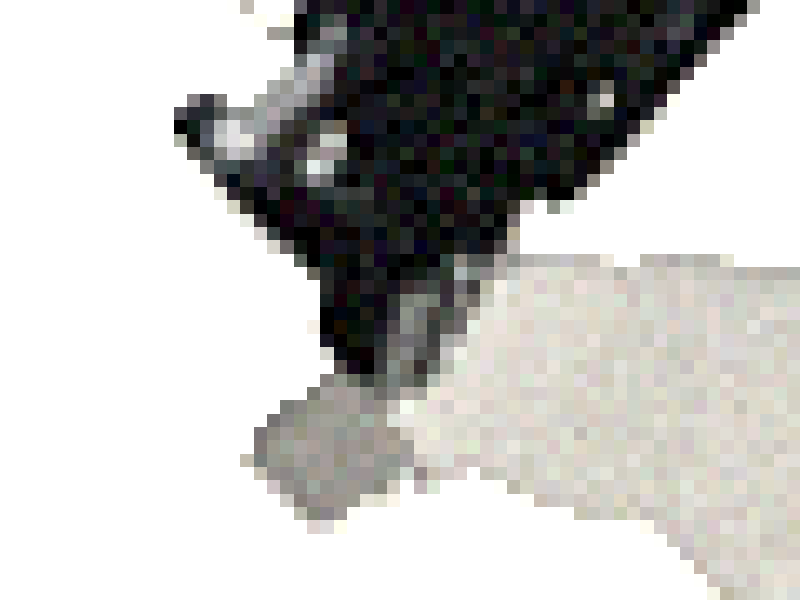

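Contact with the table came at a reported z of about -0.024, so the true fingertip height is the reported z plus 24 mm. Laterally it agrees within about 3 mm. I'll go back with that correction.

```bash
python3 -m handwheel '{"offset":[[0,0,-0.12],[0,0,-0.24],[0,0,-0.36],[0,0,-0.5],[0,0,-0.5]],"dr":[[0,0,0],[0,0,0],[0,0,0],[0,0,0],[0,0,0]],"fingers":[0.2,0.4,0.6,0.8,0.8]}' 40; python3 plan.py .4515 -.3495 .07 -116.5
```

```text
time_s: 13.67
tool_pos: [0.3527, -0.2216, 0.0831]
orientation: [[-0.446, -0.895, 0.009], [-0.895, 0.446, -0.007], [0.003, -0.011, -1.0]]
force: [0.7, 0.3, -0.5]
width: 0.0608
offset [ 0.352 -0.726  0.075] dr [-0.007 -0.002 -0.   ] | pos [ 0.3527 -0.2216  0.0831] yaw -116.5 w 0.0608 F [ 0.7  0.3 -0.5] t 13.67 q6 82.9
```

```bash
python3 -m handwheel '{"offset":[[0.08,-0.17,0],[0.16,-0.34,0],[0.24,-0.5,0.02],[0.352,-0.726,0.075],[0.352,-0.726,0.075]],"dr":[[-0.003,0,0],[-0.007,-0.002,0],[-0.007,-0.002,0],[-0.007,-0.002,0],[-0.007,-0.002,0]],"fingers":[0.8,0.8,0.8,0.8,0.8]}' 40; python3 plan.py .4515 -.3495 .009 -116.5
```

```text
time_s: 14.08
tool_pos: [0.4548, -0.3541, 0.068]
orientation: [[-0.447, -0.894, 0.003], [-0.894, 0.447, -0.002], [0.001, -0.003, -1.0]]
force: [1.2, 0.3, 0.2]
width: 0.0682
offset [-0.013  0.026  0.295] dr [-0.002 -0.001 -0.001] | pos [ 0.4548 -0.3541  0.068 ] yaw -116.56 w 0.0682 F [1.2 0.3 0.2] t 14.08 q6 77.5
```

```bash
python3 -m handwheel '{"offset":[[-0.013,0.026,0.03],[-0.013,0.026,0.08],[-0.013,0.026,0.13],[-0.013,0.026,0.18],[-0.013,0.026,0.18]],"dr":[[0,0,0],[0,0,0],[0,0,0],[0,0,0],[0,0,0]],"fingers":[0.8,0.8,0.8,0.8,0.8]}' 40; python3 plan.py .4515 -.3495 .009 -116.5; python3 look.py c1 .453 -.35 .05 35
```

```text
time_s: 14.5
tool_pos: [0.4491, -0.3471, 0.0295]
orientation: [[-0.447, -0.895, -0.002], [-0.895, 0.447, 0.001], [-0.0, 0.002, -1.0]]
force: [-0.3, 0.7, 0.8]
width: 0.0682
offset [ 0.005 -0.016  0.102] dr [ 0.001  0.    -0.   ] | pos [ 0.4491 -0.3471  0.0295] yaw -116.53 w 0.0682 F [-0.3  0.7  0.8] t 14.5 q6 77.7
side crop origin 323 101
top crop origin 364 202
```

View pics/c1.png

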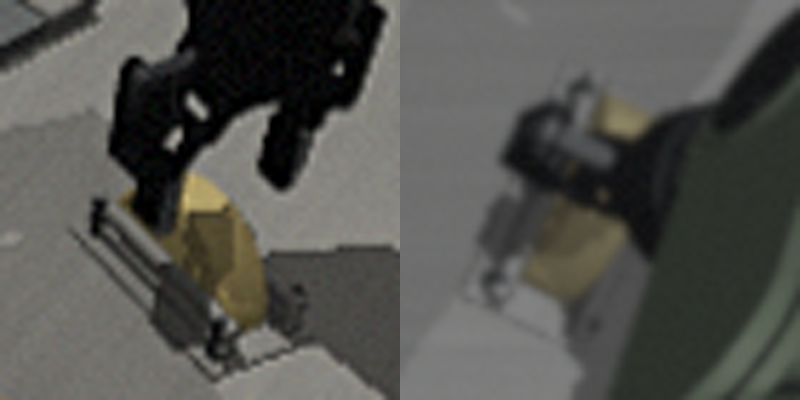

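```bash
python3 -m handwheel '{"offset":[[0.005,-0.016,0.03],[0.005,-0.016,0.06],[0.005,-0.016,0.085],[0.005,-0.016,0.1],[0.005,-0.016,0.1]],"dr":[[0,0,0],[0,0,0],[0,0,0],[0,0,0],[0,0,0]],"fingers":[0.8,0.8,0.8,0.7,0.6]}' 30; python3 plan.py .4515 -.3495 .009 -116.5; python3 look.py c2 .453 -.35 .05 35
```

```text
time_s: 15.02
tool_pos: [0.4526, -0.3504, 0.0106]
orientation: [[-0.447, -0.895, 0.0], [-0.895, 0.447, -0.0], [0.0, -0.0, -1.0]]
force: [0.1, 0.9, -0.4]
width: 0.0514
offset [-0.002  0.007  0.008] dr [-0. -0. -0.] | pos [ 0.4526 -0.3504  0.0106] yaw -116.53 w 0.0514 F [ 0.1  0.9 -0.4] t 15.02 q6 77.6
side crop origin 323 101
top crop origin 364 202
```

View pics/c2.png

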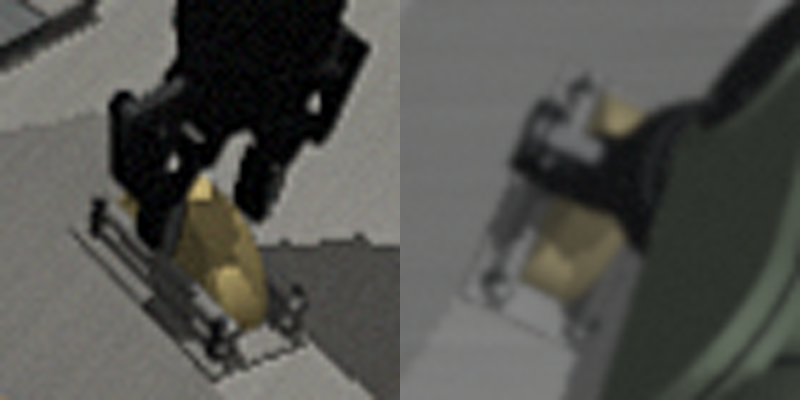

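```bash
python3 -m handwheel '{"offset":[[-0.002,0.006,0.005],[-0.002,0.006,0.005],[-0.002,0.006,0.005],[-0.002,0.006,0.005],[-0.002,0.006,0.005]],"dr":[[0,0,0],[0,0,0],[0,0,0],[0,0,0],[0,0,0]],"fingers":[0.5,0.4,0.35,0.3,0.2]}' 30; python3 plan.py .4515 -.3495 .009 -116.5
```

```text
time_s: 15.53
tool_pos: [0.4522, -0.35, 0.0107]
orientation: [[-0.447, -0.895, 0.001], [-0.895, 0.447, -0.001], [0.001, -0.002, -1.0]]
force: [-0.8, -0.1, 1.5]
width: 0.0272
offset [-0.001  0.004  0.008] dr [-0.001 -0.    -0.   ] | pos [ 0.4522 -0.35    0.0107] yaw -116.53 w 0.0272 F [-0.8 -0.1  1.5] t 15.53 q6 77.7
```

```bash
python3 -m handwheel '{"offset":[[0,0,0],[0,0,0],[0,0,-0.03],[0,0,-0.06],[0,0,-0.1]],"dr":[[0,0,0],[0,0,0],[0,0,0],[0,0,0],[0,0,0]],"fingers":[0,0,0,0,0]}' 55; python3 -m handwheel '{"offset":[[0,0,-0.08],[0,0,-0.16],[0,0,-0.24],[0,0,-0.35],[0,0,-0.35]],"dr":[[0,0,0],[0,0,0],[0,0,0],[0,0,0],[0,0,0]],"fingers":[0,0,0,0,0]}' 55; python3 plan.py .6138 .262 .1 -76; python3 look.py c3 .453 -.35 .08 45
```

```text
time_s: 15.95
tool_pos: [0.4519, -0.3498, 0.0309]
orientation: [[-0.447, -0.895, 0.001], [-0.895, 0.447, -0.001], [0.0, -0.001, -1.0]]
force: [0.3, 0.5, -1.0]
width: 0.0268
time_s: 16.37
tool_pos: [0.4542, -0.3516, 0.1057]
orientation: [[-0.447, -0.895, 0.008], [-0.895, 0.447, -0.006], [0.002, -0.01, -1.0]]
force: [1.3, -0.4, -0.6]
width: 0.0265
offset [-3.101  0.657  0.015] dr [-0.005 -0.004 -0.45 ] | pos [ 0.4542 -0.3516  0.1057] yaw -116.53 w 0.0265 F [ 1.3 -0.4 -0.6] t 16.37 q6 77.7
side crop origin 315 83
top crop origin 358 191
```

View pics/c3.png

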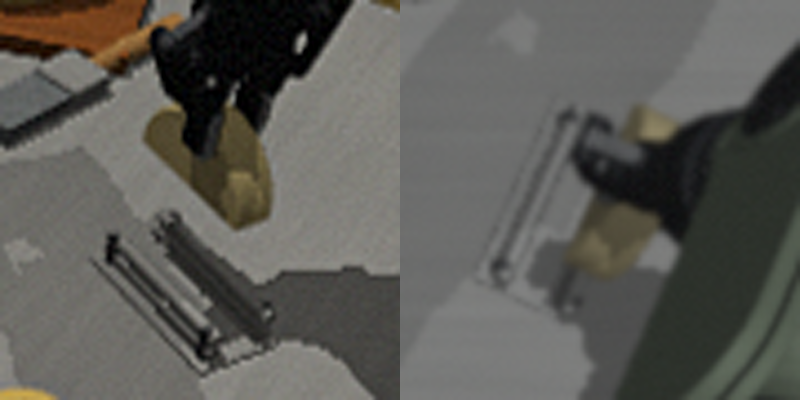

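Lifted cleanly. Carrying it to the oblong board.

```bash
python3 -m handwheel '{"offset":[[-0.18,0.04,0],[-0.37,0.08,0],[-0.56,0.12,0],[-0.75,0.16,0],[-0.94,0.2,0]],"dr":[[0,0,-0.03],[0,0,-0.06],[0,0,-0.09],[0,0,-0.12],[0,0,-0.15]],"fingers":[0,0,0,0,0]}' 55; python3 plan.py .6138 .262 .1 -76
```

```text
time_s: 16.88
tool_pos: [0.4996, -0.162, 0.1003]
orientation: [[-0.224, -0.975, 0.0], [-0.975, 0.224, -0.001], [0.001, -0.0, -1.0]]
force: [1.0, -0.1, -0.8]
width: 0.0266
offset [-2.194e+00 -8.200e-02 -1.000e-03] dr [-0.    -0.001 -0.299] | pos [ 0.4996 -0.162   0.1003] yaw -102.94 w 0.0266 F [ 1.  -0.1 -0.8] t 16.88 q6 83.8
```

```bash
python3 -m handwheel '{"offset":[[-0.19,0,0],[-0.38,-0.01,0],[-0.57,-0.02,0],[-0.76,-0.03,0],[-0.95,-0.04,0]],"dr":[[0,0,-0.03],[0,0,-0.06],[0,0,-0.09],[0,0,-0.12],[0,0,-0.15]],"fingers":[0,0,0,0,0]}' 55; python3 plan.py .6138 .262 .1 -76
```

```text
time_s: 17.3
tool_pos: [0.549, 0.0233, 0.0987]
orientation: [[0.012, -1.0, -0.003], [-1.0, -0.012, -0.001], [0.001, 0.003, -1.0]]
force: [0.1, -0.3, -2.6]
width: 0.0269
offset [-1.189 -0.338 -0.009] dr [ 0.002 -0.001 -0.148] | pos [0.549  0.0233 0.0987] yaw -89.3 w 0.0269 F [ 0.1 -0.3 -2.6] t 17.3 q6 90.6
```

```bash
python3 -m handwheel '{"offset":[[-0.17,-0.05,0],[-0.35,-0.1,0],[-0.53,-0.15,0],[-0.72,-0.2,0],[-0.9,-0.25,0]],"dr":[[0,0,-0.03],[0,0,-0.06],[0,0,-0.09],[0,0,-0.12],[0,0,-0.148]],"fingers":[0,0,0,0,0]}' 55; python3 plan.py .6138 .262 .06 -76
```

```text
time_s: 17.72
tool_pos: [0.5959, 0.2057, 0.0967]
orientation: [[0.245, -0.97, -0.006], [-0.97, -0.245, -0.002], [0.001, 0.006, -1.0]]
force: [0.3, -0.8, -1.1]
width: 0.0268
offset [-0.251 -0.157  0.182] dr [ 0.004 -0.     0.002] | pos [0.5959 0.2057 0.0967] yaw -75.83 w 0.0268 F [ 0.3 -0.8 -1.1] t 17.72 q6 93.8
```

```bash
python3 plan.py .6138 .262 .06 -76
```

```text
offset [-0.251 -0.157  0.182] dr [ 0.004 -0.     0.002] | pos [0.5959 0.2057 0.0967] yaw -75.83 w 0.0268 F [ 0.3 -0.8 -1.1] t 17.72 q6 93.8
```

```bash
python3 -m handwheel '{"offset":[[-0.08,-0.05,0.03],[-0.16,-0.1,0.08],[-0.251,-0.157,0.13],[-0.251,-0.157,0.182],[-0.251,-0.157,0.182]],"dr":[[0.004,0,0.002],[0.004,0,0.002],[0.004,0,0.002],[0.004,0,0.002],[0.004,0,0.002]],"fingers":[0,0,0,0,0]}' 55; python3 plan.py .6138 .262 .022 -76;python3 look.py d1 .6138 .262 .05 45
```

```text
time_s: 18.13
tool_pos: [0.6114, 0.2619, 0.0558]
orientation: [[0.243, -0.97, -0.006], [-0.97, -0.243, -0.004], [0.002, 0.007, -1.0]]
force: [-1.3, -0.0, -2.5]
width: 0.0269
offset [ 0.002 -0.013  0.169] dr [ 0.005 -0.001  0.001] | pos [0.6114 0.2619 0.0558] yaw -75.91 w 0.0269 F [-1.3 -0.  -2.5] t 18.13 q6 98.2
side crop origin 124 208
top crop origin 123 131
```

View pics/d1.png

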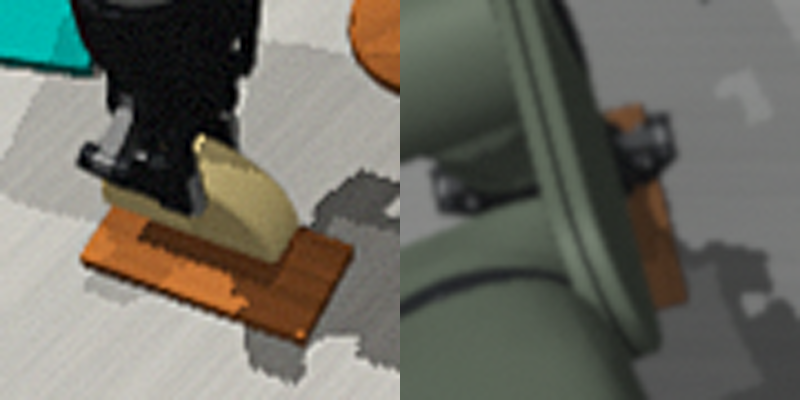

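The half wheel hovers over the brown board, aligned with it. Lowering.

```bash
python3 -m handwheel '{"offset":[[0.002,-0.013,0.04],[0.002,-0.013,0.08],[0.002,-0.013,0.12],[0.002,-0.013,0.15],[0.002,-0.013,0.16]],"dr":[[0.005,0,0],[0.005,0,0],[0.005,0,0],[0.005,0,0],[0.005,0,0]],"fingers":[0,0,0,0,0]}' 55; python3 plan.py .6138 .262 .018 -76;python3 look.py d2 .6138 .262 .03 40
```

```text
time_s: 18.65
tool_pos: [0.6144, 0.2604, 0.025]
orientation: [[0.241, -0.97, 0.002], [-0.97, -0.241, -0.001], [0.002, -0.002, -1.0]]
force: [-0.2, 0.1, -1.4]
width: 0.0266
offset [-0.008  0.001  0.035] dr [-0.001 -0.001 -0.   ] | pos [0.6144 0.2604 0.025 ] yaw -76.04 w 0.0266 F [-0.2  0.1 -1.4] t 18.65 q6 98.2
side crop origin 130 218
top crop origin 129 137
```

View pics/d2.png

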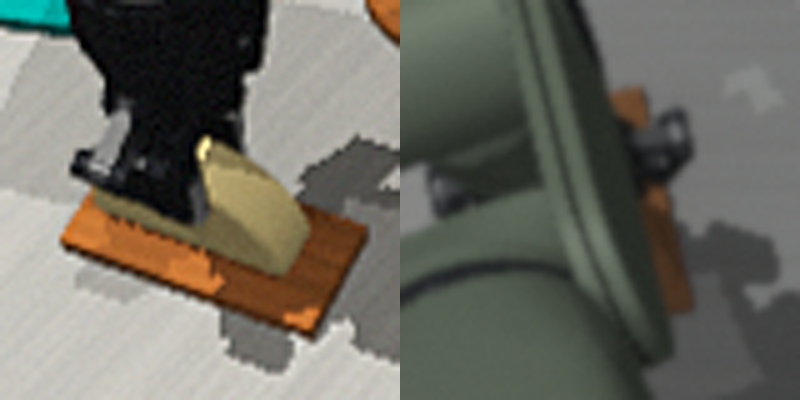

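```bash
python3 - <<'E'
from h import *
p=r.get_image("side");a=np.radians(14.2);ux=np.array([np.cos(a),np.sin(a)]);uy=np.array([-ux[1],ux[0]])
for sx in(-.05,.05):
  for sy in(-.014,.014):
    c=np.array([.6123,.2622])+ux*sx+uy*sy
    print(sx,sy,(proj(p,[*c,.018])-[130,218])*5)
c=np.array([.6123,.2622])-ux*.065+uy*.03;print("board corner",(proj(p,[*c,.012])-[130,218])*5)
c=np.array([.6123,.2622])-ux*.065-uy*.03;print("board corner",(proj(p,[*c,.012])-[130,218])*5)
E
```

```text
-0.05 -0.014 [320.53076407 230.85514482]
-0.05 0.014 [292.6147333  280.24438439]
0.05 -0.014 [129.15610023 162.30679197]
0.05 0.014 [ 98.63698969 209.40604532]
board corner [307.57218367 327.19461361]
board corner [366.21946661 220.78353686]
```

```bash
python3 -m handwheel '{"offset":[[-0.004,0.01,0.0],[-0.004,0.025,0.01],[-0.004,0.025,0.02],[-0.004,0.025,0.025],[-0.004,0.025,0.03]],"dr":[[0,0,0],[0,0,0],[0,0,0],[0,0,0],[0,0,0]],"fingers":[0,0,0,0,0]}' 55; python3 plan.py .6096 .2602 .016 -76
```

```text
time_s: 19.22
tool_pos: [0.6101, 0.2607, 0.0203]
orientation: [[0.242, -0.97, 0.005], [-0.97, -0.242, -0.001], [0.002, -0.004, -1.0]]
force: [0.2, 0.6, -1.1]
width: 0.0266
offset [0.002 0.003 0.022] dr [-0.003 -0.001 -0.   ] | pos [0.6101 0.2607 0.0203] yaw -76.01 w 0.0266 F [ 0.2  0.6 -1.1] t 19.22 q6 98.3
```

```bash
python3 -m handwheel '{"offset":[[0,0,0.003],[0,0,0.006],[0,0,0.009],[0,0,0.012],[0,0,0.012]],"dr":[[0,0,0],[0,0,0],[0,0,0],[0,0,0],[0,0,0]],"fingers":[0,0,0,0,0]}' 55
```

```text
time_s: 19.63
tool_pos: [0.6103, 0.2608, 0.0188]
orientation: [[0.242, -0.97, 0.005], [-0.97, -0.242, -0.0], [0.002, -0.005, -1.0]]
force: [-2.4, -0.9, 4.0]
width: 0.0271
```

Contact on the board at the predicted height. Releasing.

```bash
python3 -m handwheel '{"offset":[[0,0,0.003],[0,0,0.003],[0,0,0.003],[0,0,0.003],[0,0,0.003]],"dr":[[0,0,0],[0,0,0],[0,0,0],[0,0,0],[0,0,0]],"fingers":[0.35,0.4,0.5,0.6,0.7]}' 40;  python3 look.py d3 .6138 .262 .03 40; python3 plan.py .61 .26 .12 -76
```

```text
time_s: 20.05
tool_pos: [0.6103, 0.2607, 0.018]
orientation: [[0.242, -0.97, 0.005], [-0.97, -0.242, -0.0], [0.002, -0.005, -1.0]]
force: [1.0, 0.2, -0.0]
width: 0.0593
side crop origin 130 218
top crop origin 129 137
offset [ 0.004 -0.    -0.51 ] dr [-0.003 -0.001 -0.   ] | pos [0.6103 0.2607 0.0181] yaw -76.01 w 0.0598 F [-0.2  0.3 -0.3] t 20.15 q6 98.3
```

View pics/d3.png

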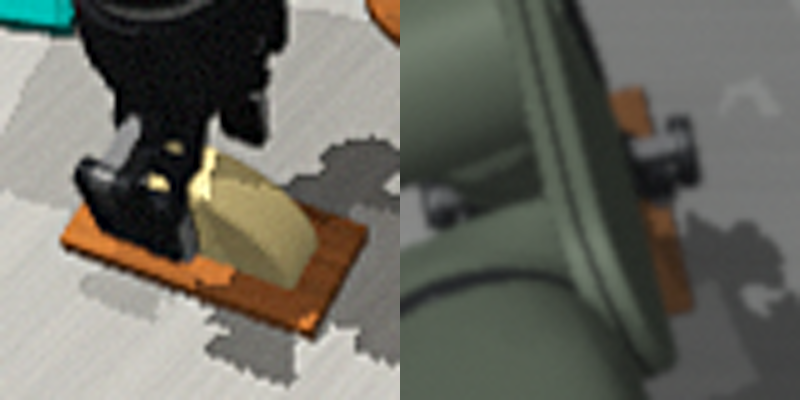

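The half wheel stands on the board. Lifting off and going to the medium cheese.

```bash
python3 -m handwheel '{"offset":[[0,0,-0.05],[0,0,-0.15],[0,0,-0.3],[0,0,-0.45],[0,0,-0.51]],"dr":[[0,0,0],[0,0,0],[0,0,0],[0,0,0],[0,0,0]],"fingers":[0.8,0.9,1,1,1]}' 40; python3 plan.py .446 .166 .1 -90
```

```text
time_s: 20.57
tool_pos: [0.612, 0.2617, 0.1254]
orientation: [[0.242, -0.97, 0.012], [-0.97, -0.242, 0.003], [0.0, -0.013, -1.0]]
force: [-0.3, 0.4, 0.5]
width: 0.0857
offset [0.264 0.922 0.115] dr [-0.008  0.001  0.155] | pos [0.612  0.2617 0.1254] yaw -76.02 w 0.0857 F [-0.3  0.4  0.5] t 20.57 q6 98.3
```

```bash
python3 -m handwheel '{"offset":[[0.05,0.19,0],[0.1,0.38,0.03],[0.16,0.57,0.07],[0.21,0.75,0.1],[0.264,0.922,0.115]],"dr":[[0,0,0.03],[0,0,0.06],[-0.004,0,0.09],[-0.008,0,0.12],[-0.008,0,0.155]],"fingers":[1,1,1,1,1]}' 40; python3 - <<'E'
import fit
from fit import *
ps={n:r.get_image(n) for n in("top","side")}
cv2.imwrite("pics/d4.png",cv2.resize(ps["side"]["color"][200:320,100:300,::-1],(800,480),interpolation=2))
fit.M["half"]=np.array([[.05*np.cos(a),y,.012+.05*np.sin(a)] for a in t for y in(-.014,.014)])
fit.fit(ps,"half",(.6138,.262,14))
E
python3 plan.py .446 .166 .06 -90
```

```text
time_s: 20.98
tool_pos: [0.4437, 0.1649, 0.0994]
orientation: [[-0.002, -1.0, -0.001], [-1.0, 0.002, 0.001], [-0.001, 0.001, -1.0]]
force: [0.6, 0.1, 0.2]
width: 0.0859
offset [-0.017 -0.039  0.193] dr [ 0.006 -0.001 -0.001] | pos [0.4386 0.1627 0.0986] yaw -90.05 w 0.0856 F [ 0.6  1.1 -0.4] t 21.08 q6 108.9Traceback (most recent call last):
  File "<stdin>", line 5, in <module>
AttributeError: 'function' object has no attribute 'M'
```

View pics/d4.png

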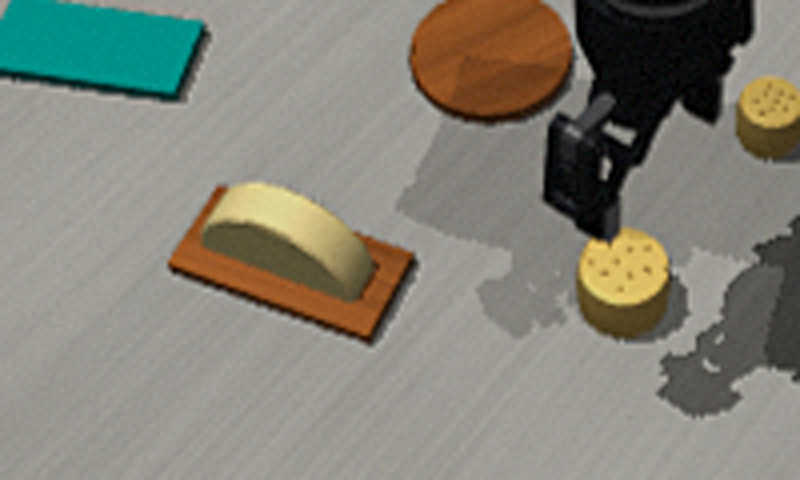

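The half wheel stands central on its board. Descending on the medium cheese.

```bash
python3 -m handwheel '{"offset":[[-0.017,-0.03,0.08],[-0.017,-0.03,0.16],[-0.017,-0.03,0.24],[-0.017,-0.03,0.29],[-0.017,-0.03,0.29]],"dr":[[0,0,0],[0,0,0],[0,0,0],[0,0,0],[0,0,0]],"fingers":[1,1,1,1,1]}' 40; python3 look.py e1 .446 .166 .03 35; python3 plan.py .446 .166 -.016 -90; python3 - <<'E'
from h import *
p=r.get_image("side");print("side crop coords of half top etc")
E
```

```text
time_s: 21.5
tool_pos: [0.4432, 0.1657, 0.039]
orientation: [[-0.001, -1.0, -0.012], [-1.0, 0.001, -0.003], [0.003, 0.012, -1.0]]
force: [-0.7, -0.9, -0.0]
width: 0.0853
side crop origin 219 231
top crop origin 168 204
offset [ 0.    -0.009  0.284] dr [ 0.006 -0.001 -0.   ] | pos [0.4446 0.1662 0.0407] yaw -90.04 w 0.0852 F [ 0.5 -0.1 -0. ] t 21.6 q6 109.1
side crop coords of half top etc
```

View pics/e1.png

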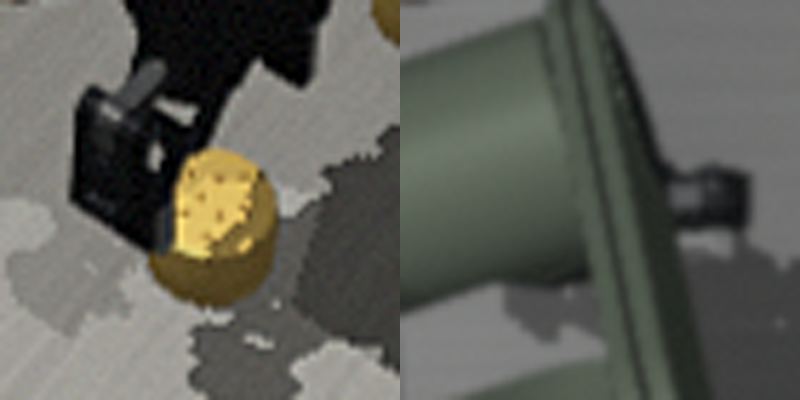

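```bash
python3 -m handwheel '{"offset":[[0,-0.007,0.05],[0,-0.007,0.1],[0,-0.007,0.13],[0,-0.007,0.15],[0,-0.007,0.15]],"dr":[[0.004,0,0],[0.006,0,0],[0.006,0,0],[0.006,0,0],[0.006,0,0]],"fingers":[1,1,1,1,1]}' 40; python3 look.py e2 .446 .166 .03 35; python3 plan.py .446 .166 -.016 -90
```

```text
time_s: 22.07
tool_pos: [0.4461, 0.1662, 0.011]
orientation: [[-0.001, -1.0, 0.001], [-1.0, 0.001, -0.002], [0.002, -0.001, -1.0]]
force: [0.6, -0.0, 0.8]
width: 0.085
side crop origin 219 231
top crop origin 168 204
offset [0.002 0.003 0.138] dr [-0.002 -0.001 -0.   ] | pos [0.4465 0.1664 0.0115] yaw -90.04 w 0.0855 F [-0.2  0.4  0.4] t 22.17 q6 109.3
```

View pics/e2.png

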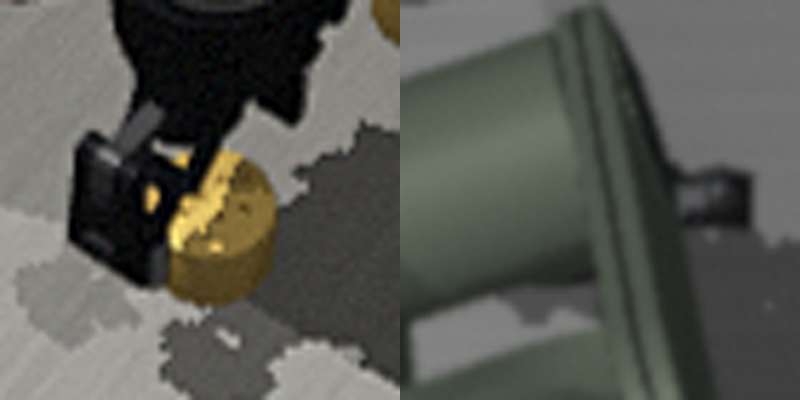

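Both fingers straddle the cheese (left finger at crop (120,230)). Going down the last 26 mm.

```bash
python3 -m handwheel '{"offset":[[0,0,0.03],[0,0,0.06],[0,0,0.09],[0,0,0.12],[0,0,0.13]],"dr":[[0,0,0],[0,0,0],[0,0,0],[0,0,0],[0,0,0]],"fingers":[1,1,1,1,1]}' 40;  python3 -m handwheel '{"offset":[[0,0,0],[0,0,0],[0,0,0],[0,0,0],[0,0,0]],"dr":[[0,0,0],[0,0,0],[0,0,0],[0,0,0],[0,0,0]],"fingers":[0.8,0.6,0.5,0.5,0.5]}' 30; python3 plan.py .446 .166 .08 -90
```

```text
time_s: 22.58
tool_pos: [0.4459, 0.1661, -0.0157]
orientation: [[-0.001, -1.0, 0.0], [-1.0, 0.001, -0.002], [0.002, -0.0, -1.0]]
force: [-0.3, 0.1, 0.2]
width: 0.0855
time_s: 23.0
tool_pos: [0.4461, 0.1662, -0.0155]
orientation: [[-0.001, -1.0, 0.001], [-1.0, 0.001, -0.002], [0.002, -0.001, -1.0]]
force: [0.3, -0.8, -0.4]
width: 0.0521
offset [ 0.002 -0.    -0.477] dr [-0.001 -0.001 -0.001] | pos [ 0.4461  0.1662 -0.0155] yaw -90.05 w 0.0521 F [ 0.3 -0.8 -0.4] t 23.0 q6 109.4
```

```bash
python3 -m handwheel '{"offset":[[0,0,0],[0,0,-0.05],[0,0,-0.17],[0,0,-0.33],[0,0,-0.5]],"dr":[[0,0,0],[0,0,0],[0,0,0],[0,0,0],[0,0,0]],"fingers":[0.3,0.3,0.3,0.3,0.3]}' 50; python3 plan.py .6255 -.2605 .085 -90
```

```text
time_s: 23.42
tool_pos: [0.4448, 0.1659, 0.0848]
orientation: [[-0.001, -1.0, -0.002], [-1.0, 0.001, -0.003], [0.003, 0.002, -1.0]]
force: [0.2, -0.4, -1.6]
width: 0.0519
offset [ 2.132 -0.905  0.003] dr [ 0.001 -0.002 -0.   ] | pos [0.4448 0.1659 0.0848] yaw -90.04 w 0.0519 F [ 0.2 -0.4 -1.6] t 23.42 q6 109.3
```

```bash
python3 -m handwheel '{"offset":[[0.18,-0.08,0],[0.36,-0.16,0],[0.54,-0.24,0],[0.72,-0.32,0],[0.9,-0.4,0]],"dr":[[0,0,0],[0,0,0],[0,0,0],[0,0,0],[0,0,0]],"fingers":[0.3,0.3,0.3,0.3,0.3]}' 50;python3 -m handwheel '{"offset":[[0.18,-0.08,0],[0.36,-0.16,0],[0.54,-0.24,0],[0.72,-0.32,0],[0.9,-0.4,0]],"dr":[[0,0,0],[0,0,0],[0,0,0],[0,0,0],[0,0,0]],"fingers":[0.3,0.3,0.3,0.3,0.3]}' 50; python3 plan.py .6255 -.2605 .03 -90
```

```text
time_s: 23.83
tool_pos: [0.5249, -0.0158, 0.0853]
orientation: [[-0.0, -1.0, -0.002], [-1.0, 0.001, -0.003], [0.003, 0.002, -1.0]]
force: [0.0, -0.3, -1.0]
width: 0.0518
time_s: 24.25
tool_pos: [0.6049, -0.1977, 0.0853]
orientation: [[-0.001, -1.0, -0.003], [-1.0, 0.001, -0.003], [0.003, 0.003, -1.0]]
force: [0.6, 0.4, -1.8]
width: 0.0519
offset [ 0.313 -0.104  0.277] dr [ 0.002 -0.002 -0.001] | pos [ 0.6049 -0.1977  0.0853] yaw -90.05 w 0.0519 F [ 0.6  0.4 -1.8] t 24.25 q6 71.1
```

```bash
python3 -m handwheel '{"offset":[[0.1,-0.04,0],[0.2,-0.08,0.06],[0.313,-0.104,0.14],[0.313,-0.104,0.24],[0.313,-0.104,0.277]],"dr":[[0,0,0],[0,0,0],[0,0,0],[0,0,0],[0,0,0]],"fingers":[0.3,0.3,0.3,0.3,0.3]}' 50; python3 plan.py .6255 -.2605 -.002 -90;python3 look.py e3 .6255 -.2605 .03 35
```

```text
time_s: 24.67
tool_pos: [0.6236, -0.261, 0.0267]
orientation: [[-0.003, -1.0, -0.007], [-1.0, 0.003, -0.0], [0.0, 0.007, -1.0]]
force: [-0.5, 0.4, -1.5]
width: 0.052
offset [-0.003 -0.011  0.143] dr [ 0.005 -0.    -0.002] | pos [ 0.6236 -0.261   0.0267] yaw -90.17 w 0.052 F [-0.5  0.4 -1.5] t 24.67 q6 66.7
side crop origin 254 99
top crop origin 326 138
```

View pics/e3.png

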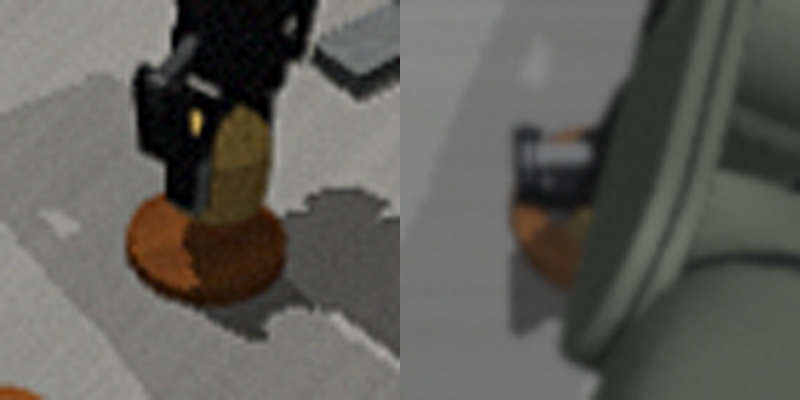

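```bash
python3 -m handwheel '{"offset":[[-0.003,-0.011,0.03],[-0.003,-0.011,0.06],[-0.003,-0.011,0.09],[-0.003,-0.011,0.11],[-0.003,-0.011,0.12]],"dr":[[0.005,0,0],[0.005,0,0],[0.005,0,0],[0.005,0,0],[0.005,0,0]],"fingers":[0.3,0.3,0.3,0.3,0.3]}' 50; python3 plan.py .6255 -.2605 -.004 -90;python3 look.py e4 .6255 -.2605 .03 35; python3 - <<'E'
from fit import *
p=r.get_image("side")
for nm,b in(("b_medium",M["b_medium"]),("cheese",cyl(.027,.015,.055))):
    x=cv2.boundingRect(sil(p,b,(.6240,-.260,0)));print(nm,[round((x[0]-254)*5.71),round((x[1]-99)*5.71),round(x[2]*5.71),round(x[3]*5.71)])
E
```

```text
time_s: 25.18
tool_pos: [0.6255, -0.2585, 0.0033]
orientation: [[-0.001, -1.0, -0.0], [-1.0, 0.001, 0.0], [-0.0, 0.0, -1.0]]
force: [-0.5, 0.2, -1.4]
width: 0.0517
offset [ 0.01  -0.     0.036] dr [ 0.  0. -0.] | pos [ 0.6255 -0.2585  0.0033] yaw -90.04 w 0.0517 F [-0.5  0.2 -1.4] t 25.18 q6 66.6
side crop origin 254 99
top crop origin 326 138
b_medium [120, 177, 166, 131]
cheese [148, 131, 120, 131]
```

View pics/e4.png

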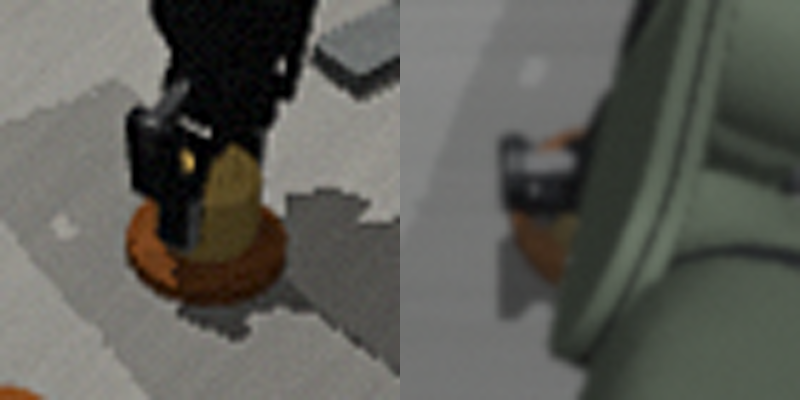

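```bash
python3 -m handwheel '{"offset":[[0.01,0,0.01],[0.01,0,0.02],[0.01,0,0.027],[0.01,0,0.032],[0.01,0,0.036]],"dr":[[0,0,0],[0,0,0],[0,0,0],[0,0,0],[0,0,0]],"fingers":[0.3,0.3,0.3,0.3,0.3]}' 50; python3 plan.py .6255 -.2605 -.004 -90
```

```text
time_s: 25.75
tool_pos: [0.6257, -0.2609, -0.0033]
orientation: [[-0.001, -1.0, 0.0], [-1.0, 0.001, -0.0], [0.0, -0.0, -1.0]]
force: [-2.0, 0.9, 5.0]
width: 0.0519
offset [-0.002  0.001  0.003] dr [-0.    -0.    -0.001] | pos [ 0.6257 -0.2609 -0.0033] yaw -90.06 w 0.0519 F [-2.   0.9  5. ] t 25.75 q6 66.5
```

```bash
python3 -m handwheel '{"offset":[[0,0,0],[0,0,0],[0,0,0],[0,0,0],[0,0,0]],"dr":[[0,0,0],[0,0,0],[0,0,0],[0,0,0],[0,0,0]],"fingers":[0.7,0.8,0.9,1,1]}' 40; python3 -m handwheel '{"offset":[[0,0,-0.05],[0,0,-0.15],[0,0,-0.28],[0,0,-0.4],[0,0,-0.45]],"dr":[[0,0,0],[0,0,0],[0,0,0],[0,0,0],[0,0,0]],"fingers":[1,1,1,1,1]}' 40; python3 plan.py .463 -.151 .08 -90; python3 look.py e5 .6255 -.2605 .03 35
```

```text
time_s: 26.17
tool_pos: [0.6258, -0.2609, -0.0032]
orientation: [[-0.001, -1.0, 0.001], [-1.0, 0.001, -0.0], [0.0, -0.001, -1.0]]
force: [-0.2, -0.0, 0.9]
width: 0.0854
time_s: 26.58
tool_pos: [0.6277, -0.2617, 0.0914]
orientation: [[-0.001, -1.0, 0.007], [-1.0, 0.001, -0.003], [0.003, -0.007, -1.0]]
force: [0.3, 0.3, -0.3]
width: 0.0854
offset [-0.553  0.825  0.05 ] dr [-0.004 -0.002 -0.001] | pos [ 0.6277 -0.2617  0.0914] yaw -90.06 w 0.0854 F [ 0.3  0.3 -0.3] t 26.58 q6 66.5
side crop origin 254 99
top crop origin 326 138
```

View pics/e5.png

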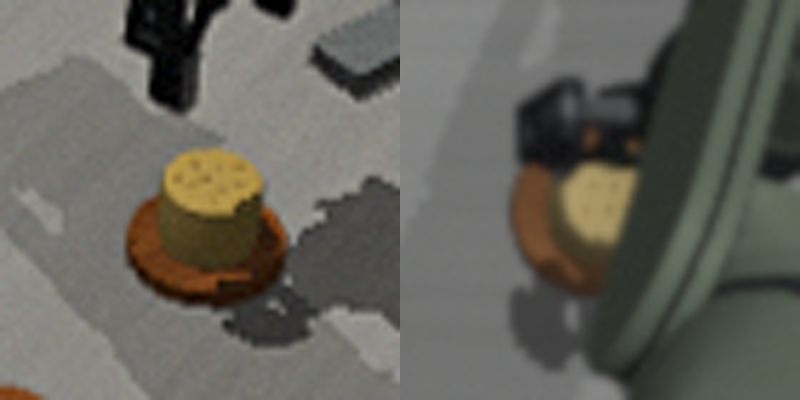

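The medium cheese sits central on the medium board (side crop (210,215)). The large one is next.

```bash
python3 -m handwheel '{"offset":[[-0.11,0.17,0],[-0.22,0.34,0],[-0.33,0.5,0.02],[-0.44,0.66,0.05],[-0.553,0.825,0.05]],"dr":[[0,0,0],[0,0,0],[0,0,0],[0,0,0],[0,0,0]],"fingers":[1,1,1,1,1]}' 40; python3 -m handwheel '{"offset":[[0,0,0],[0,0,0],[0,0,0],[0,0,0],[0,0,0]],"dr":[[0,0,0],[0,0,0],[0,0,0],[0,0,0],[0,0,0]],"fingers":[1,1,1,1,1]}' 40; python3 plan.py .463 -.151 .01 -90; python3 look.py f1 .463 -.151 .03 35
```

```text
time_s: 27.1
tool_pos: [0.459, -0.1493, 0.0762]
orientation: [[-0.001, -1.0, 0.001], [-1.0, 0.001, -0.001], [0.001, -0.001, -1.0]]
force: [-0.2, 0.7, -0.3]
width: 0.0853
time_s: 27.52
tool_pos: [0.4604, -0.1501, 0.0761]
orientation: [[-0.002, -1.0, 0.002], [-1.0, 0.002, -0.001], [0.001, -0.002, -1.0]]
force: [-0.3, 0.5, -0.7]
width: 0.0853
offset [ 0.004 -0.012  0.33 ] dr [-0.002 -0.001 -0.001] | pos [ 0.4604 -0.1501  0.0761] yaw -90.1 w 0.0853 F [-0.3  0.5 -0.7] t 27.52 q6 70.7
side crop origin 284 145
top crop origin 287 198
```

View pics/f1.png

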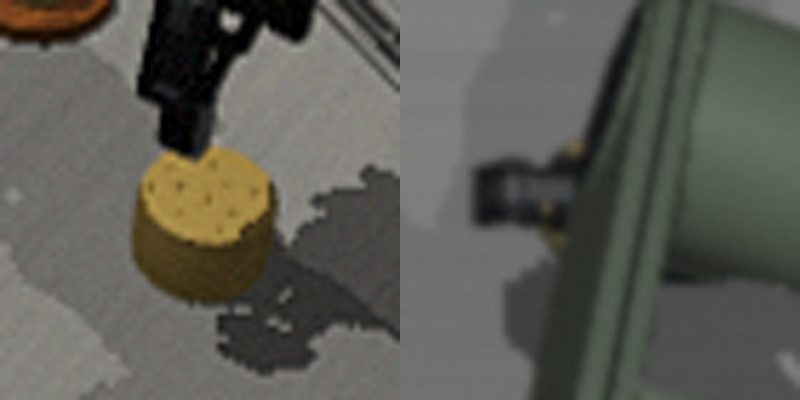

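```bash
python3 -m handwheel '{"offset":[[0.004,-0.008,0.08],[0.004,-0.008,0.15],[0.004,-0.008,0.22],[0.004,-0.008,0.26],[0.004,-0.008,0.26]],"dr":[[0,0,0],[0,0,0],[0,0,0],[0,0,0],[0,0,0]],"fingers":[1,1,1,1,1]}' 40; python3 plan.py .4625 -.151 -.016 -90; python3 look.py f2 .463 -.151 .03 35
```

```text
time_s: 28.03
tool_pos: [0.4608, -0.1506, 0.0224]
orientation: [[-0.002, -1.0, -0.002], [-1.0, 0.002, 0.0], [-0.0, 0.002, -1.0]]
force: [0.6, 1.1, 0.8]
width: 0.0848
offset [ 0.002 -0.009  0.192] dr [ 0.001  0.    -0.001] | pos [ 0.4608 -0.1506  0.0224] yaw -90.12 w 0.0848 F [0.6 1.1 0.8] t 28.03 q6 70.7
side crop origin 284 145
top crop origin 287 198
```

View pics/f2.png

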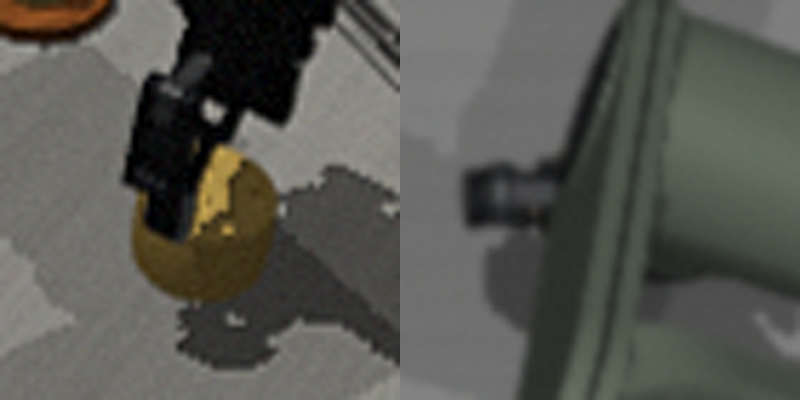

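```bash
python3 -m handwheel '{"offset":[[0.001,-0.006,0.02],[0.001,-0.006,0.04],[0.001,-0.006,0.06],[0.001,-0.006,0.08],[0.001,-0.006,0.1]],"dr":[[0,0,0],[0,0,0],[0,0,0],[0,0,0],[0,0,0]],"fingers":[1,1,1,1,1]}' 40; python3 plan.py .4625 -.151 -.016 -90; python3 look.py f3 .463 -.151 .03 35
```

```text
time_s: 28.55
tool_pos: [0.4632, -0.1512, 0.0038]
orientation: [[-0.002, -1.0, 0.002], [-1.0, 0.002, -0.001], [0.001, -0.002, -1.0]]
force: [0.3, -0.8, -0.3]
width: 0.0856
offset [-0.001  0.004  0.099] dr [-0.001 -0.001 -0.001] | pos [ 0.4632 -0.1512  0.0038] yaw -90.11 w 0.0856 F [ 0.3 -0.8 -0.3] t 28.55 q6 70.7
side crop origin 284 145
top crop origin 287 198
```

View pics/f3.png

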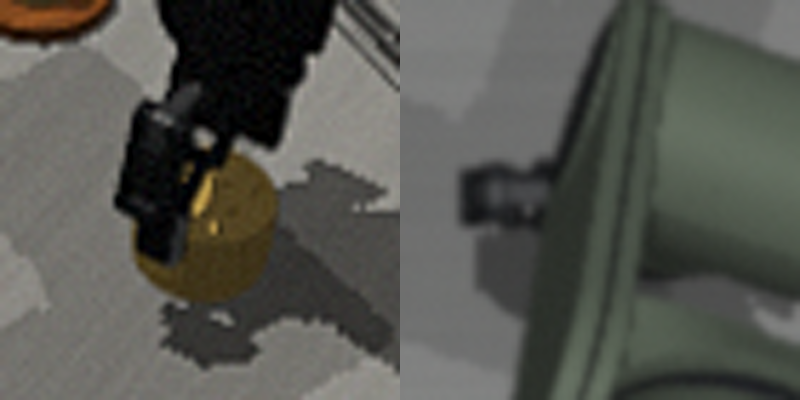

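No contact force, with the fingers below the top rim and straddling. Continuing down, then closing.

```bash
python3 -m handwheel '{"offset":[[0,0.002,0.02],[0,0.002,0.04],[0,0.002,0.06],[0,0.002,0.08],[0,0.002,0.097]],"dr":[[0,0,0],[0,0,0],[0,0,0],[0,0,0],[0,0,0]],"fingers":[1,1,1,1,1]}' 40;  python3 -m handwheel '{"offset":[[0,0,0],[0,0,0],[0,0,0],[0,0,0],[0,0,0]],"dr":[[0,0,0],[0,0,0],[0,0,0],[0,0,0],[0,0,0]],"fingers":[0.9,0.8,0.7,0.65,0.65]}' 30; python3 plan.py .6167 .072 .09 -90
```

```text
time_s: 29.07
tool_pos: [0.4622, -0.151, -0.0166]
orientation: [[-0.002, -1.0, -0.0], [-1.0, 0.002, -0.0], [0.0, 0.0, -1.0]]
force: [0.4, -0.5, -0.7]
width: 0.0854
time_s: 29.48
tool_pos: [0.4623, -0.151, -0.0164]
orientation: [[-0.002, -1.0, 0.0], [-1.0, 0.002, -0.001], [0.001, -0.0, -1.0]]
force: [-0.4, -0.1, -0.7]
width: 0.0642
offset [-1.116 -0.77  -0.533] dr [-0.    -0.    -0.001] | pos [ 0.4623 -0.151  -0.0164] yaw -90.11 w 0.0642 F [-0.4 -0.1 -0.7] t 29.48 q6 70.7
```

```bash
python3 -m handwheel '{"offset":[[0,0,0],[0,0,-0.05],[0,0,-0.17],[0,0,-0.33],[0,0,-0.5]],"dr":[[0,0,0],[0,0,0],[0,0,0],[0,0,0],[0,0,0]],"fingers":[0.4,0.4,0.4,0.4,0.4]}' 60; python3 plan.py .6167 .072 .085 -90
```

```text
time_s: 29.9
tool_pos: [0.4609, -0.1504, 0.0836]
orientation: [[-0.002, -1.0, -0.003], [-1.0, 0.002, 0.001], [-0.001, 0.003, -1.0]]
force: [-0.3, -0.5, -2.0]
width: 0.0635
offset [-1.114 -0.777 -0.009] dr [ 0.002  0.    -0.001] | pos [ 0.4609 -0.1504  0.0836] yaw -90.11 w 0.0635 F [-0.3 -0.5 -2. ] t 29.9 q6 70.7
```

```bash
python3 -m handwheel '{"offset":[[-0.15,-0.1,0],[-0.3,-0.2,0],[-0.45,-0.31,0],[-0.6,-0.42,0],[-0.75,-0.52,0]],"dr":[[0,0,0],[0,0,0],[0,0,0],[0,0,0],[0,0,0]],"fingers":[0.4,0.4,0.4,0.4,0.4]}' 60;python3 -m handwheel '{"offset":[[-0.14,-0.1,0],[-0.25,-0.18,0.02],[-0.36,-0.257,0.1],[-0.36,-0.257,0.2],[-0.36,-0.257,0.28]],"dr":[[0,0,0],[0,0,0],[0,0,0],[0,0,0],[0,0,0]],"fingers":[0.4,0.4,0.4,0.4,0.4]}' 60; python3 plan.py .6167 .072 .003 -90; python3 look.py f4 .6167 .072 .03 35
```

```text
time_s: 30.32
tool_pos: [0.566, 0.0009, 0.0832]
orientation: [[-0.002, -1.0, -0.003], [-1.0, 0.002, 0.001], [-0.001, 0.003, -1.0]]
force: [0.4, -0.8, -1.7]
width: 0.0633
time_s: 30.73
tool_pos: [0.6175, 0.0745, 0.0254]
orientation: [[0.0, -1.0, -0.004], [-1.0, -0.0, 0.001], [-0.001, 0.004, -1.0]]
force: [0.2, 0.3, -1.4]
width: 0.0636
offset [0.013 0.003 0.112] dr [0.003 0.    0.   ] | pos [0.6175 0.0745 0.0254] yaw -89.99 w 0.0636 F [ 0.2  0.3 -1.4] t 30.73 q6 95.7
side crop origin 186 171
top crop origin 204 141
```

View pics/f4.png

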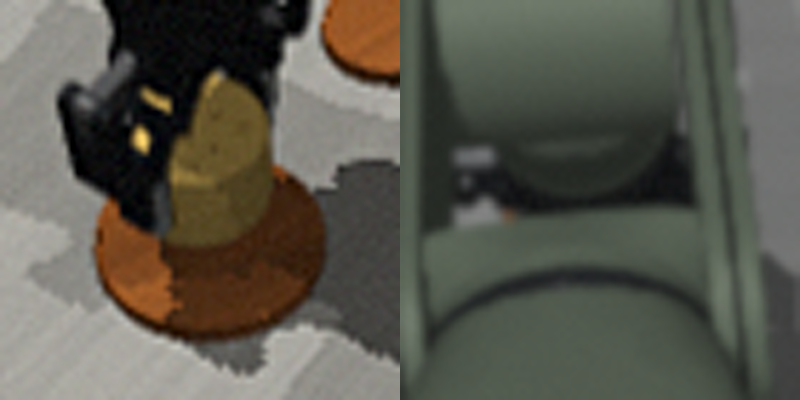

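```bash
python3 -m handwheel '{"offset":[[0.013,0.003,0.03],[0.013,0.003,0.06],[0.013,0.003,0.09],[0.013,0.003,0.108],[0.013,0.003,0.108]],"dr":[[0.003,0,0],[0.003,0,0],[0.003,0,0],[0.003,0,0],[0.003,0,0]],"fingers":[0.4,0.4,0.4,0.4,0.4]}' 60; python3 plan.py .6167 .072 -.004 -90; python3 look.py f5 .6167 .072 .03 35; python3 - <<'E'
from fit import *
p=r.get_image("side")
tp=r.state()["tool_pos"]
for nm,b,c in(("board",cyl(.052,0,.012),(.6167,.0717,0)),("cheese",cyl(.033,.0195,.0635),(tp[0],tp[1],0))):
    s=(sil(p,b,c)-[186,171])*5.714;print(nm,s.min(0),s.max(0))
E
```

```text
time_s: 31.25
tool_pos: [0.6132, 0.0702, 0.0015]
orientation: [[-0.002, -1.0, -0.007], [-1.0, 0.002, -0.0], [0.0, 0.007, -1.0]]
force: [-0.5, -0.1, -1.2]
width: 0.0637
offset [-0.009 -0.018  0.028] dr [ 0.004 -0.    -0.001] | pos [0.6132 0.0702 0.0015] yaw -90.1 w 0.0637 F [-0.5 -0.1 -1.2] t 31.25 q6 95.5
side crop origin 186 171
top crop origin 204 141
board [ 88.79552164 139.65296399] [322.21550812 337.94975903]
cheese [130.79014334  96.67694604] [285.72223312 277.09220636]
```

View pics/f5.png

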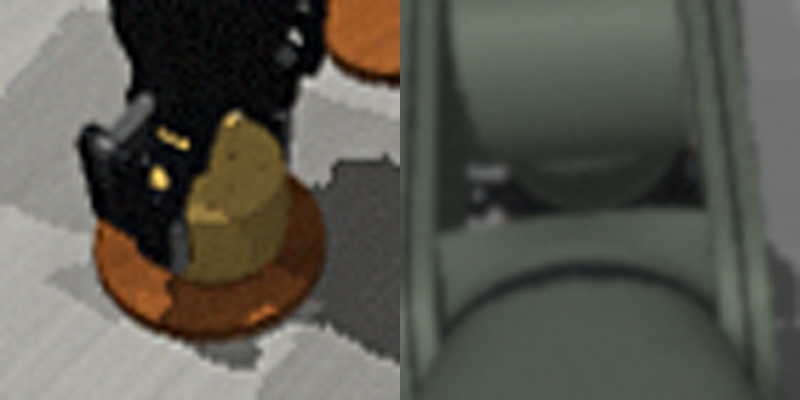

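```bash
python3 -m handwheel '{"offset":[[-0.009,-0.015,0.005],[-0.009,-0.015,0.01],[-0.009,-0.015,0.015],[-0.009,-0.015,0.02],[-0.009,-0.015,0.026]],"dr":[[0.004,0,0],[0.004,0,0],[0.004,0,0],[0.004,0,0],[0.004,0,0]],"fingers":[0.4,0.4,0.4,0.4,0.4]}' 60; python3 plan.py .6167 .072 -.006 -90
```

```text
time_s: 31.82
tool_pos: [0.617, 0.0723, -0.0028]
orientation: [[-0.001, -1.0, 0.001], [-1.0, 0.001, 0.0], [-0.0, -0.001, -1.0]]
force: [0.6, -0.4, -1.6]
width: 0.0635
offset [0.001 0.001 0.016] dr [-0.001  0.    -0.001] | pos [ 0.617   0.0723 -0.0028] yaw -90.08 w 0.0635 F [ 0.6 -0.4 -1.6] t 31.82 q6 95.7
```

```bash
python3 -m handwheel '{"offset":[[0,0,0.004],[0,0,0.007],[0,0,0.01],[0,0,0.012],[0,0,0.013]],"dr":[[0,0,0],[0,0,0],[0,0,0],[0,0,0],[0,0,0]],"fingers":[0.4,0.4,0.4,0.4,0.4]}' 60
```

```text
time_s: 32.23
tool_pos: [0.6169, 0.0723, -0.0042]
orientation: [[-0.001, -1.0, 0.001], [-1.0, 0.001, -0.0], [0.0, -0.001, -1.0]]
force: [-3.3, -0.3, 6.5]
width: 0.0635
```

Contact. Releasing and lifting.

```bash
python3 -m handwheel '{"offset":[[0,0,0],[0,0,0],[0,0,0],[0,0,0],[0,0,0]],"dr":[[0,0,0],[0,0,0],[0,0,0],[0,0,0],[0,0,0]],"fingers":[0.85,0.9,1,1,1]}' 40; python3 -m handwheel '{"offset":[[0,0,-0.03],[0,0,-0.1],[0,0,-0.22],[0,0,-0.35],[0,0,-0.45]],"dr":[[0,0,0],[0,0,0],[0,0,0],[0,0,0],[0,0,0]],"fingers":[1,1,1,1,1]}' 40; python3 plan.py .442 .0165 .08 -90; python3 look.py f6 .6167 .072 .03 35
```

```text
time_s: 32.65
tool_pos: [0.6169, 0.0723, -0.0043]
orientation: [[-0.001, -1.0, 0.001], [-1.0, 0.001, -0.0], [0.0, -0.001, -1.0]]
force: [0.3, 0.2, 0.1]
width: 0.0852
time_s: 33.07
tool_pos: [0.6174, 0.0723, 0.0878]
orientation: [[-0.001, -1.0, 0.003], [-1.0, 0.001, 0.0], [-0.0, -0.003, -1.0]]
force: [0.6, 0.3, 0.9]
width: 0.0854
offset [0.28  0.877 0.036] dr [-0.002  0.    -0.001] | pos [0.6174 0.0723 0.0878] yaw -90.08 w 0.0854 F [0.6 0.3 0.9] t 33.07 q6 95.7
side crop origin 186 171
top crop origin 204 141
```

View pics/f6.png

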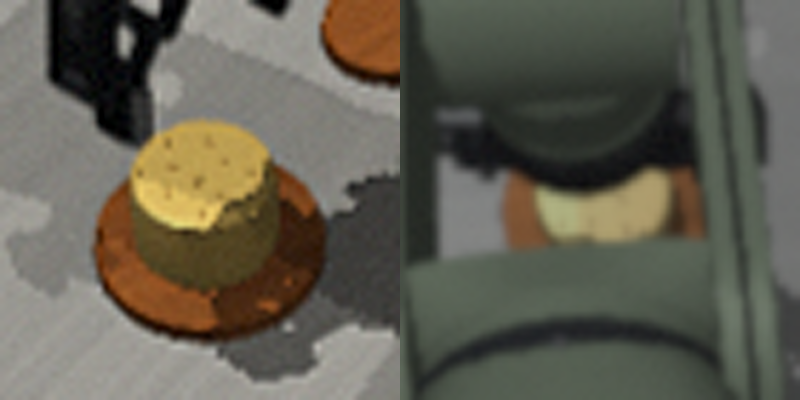

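The large cheese is on the large board, near the middle (side crop (205,205)). The small one is next.

```bash
python3 -m handwheel '{"offset":[[0.06,0.17,0],[0.11,0.34,0],[0.17,0.52,0],[0.22,0.7,0.02],[0.28,0.877,0.036]],"dr":[[0,0,0],[0,0,0],[0,0,0],[0,0,0],[0,0,0]],"fingers":[1,1,1,1,1]}' 40; python3 plan.py .442 .0165 .02 -90
```

```text
time_s: 33.58
tool_pos: [0.4418, 0.0166, 0.0804]
orientation: [[-0.001, -1.0, 0.008], [-1.0, 0.001, 0.001], [-0.001, -0.008, -1.0]]
force: [-0.3, -0.7, -0.1]
width: 0.0853
offset [0.001 0.002 0.302] dr [-0.005  0.001 -0.001] | pos [0.4418 0.0166 0.0804] yaw -90.05 w 0.0853 F [-0.3 -0.7 -0.1] t 33.58 q6 90.6
```

```bash
python3 -m handwheel '{"offset":[[0,0,0.08],[0,0,0.16],[0,0,0.24],[0,0,0.3],[0,0,0.3]],"dr":[[-0.005,0,0],[-0.005,0,0],[-0.005,0,0],[-0.005,0,0],[-0.005,0,0]],"fingers":[1,1,1,1,1]}' 40; python3 plan.py .442 .0165 -.014 -90; python3 look.py g1 .442 .0165 .03 35
```

```text
time_s: 34.0
tool_pos: [0.4399, 0.0165, 0.0181]
orientation: [[-0.001, -1.0, -0.005], [-1.0, 0.001, 0.001], [-0.001, 0.005, -1.0]]
force: [-0.2, 1.5, -0.6]
width: 0.0851
offset [ 0.    -0.011  0.161] dr [ 0.003  0.001 -0.001] | pos [0.4399 0.0165 0.0181] yaw -90.06 w 0.0851 F [-0.2  1.5 -0.6] t 34.0 q6 90.6
side crop origin 257 190
top crop origin 224 206
```

View pics/g1.png

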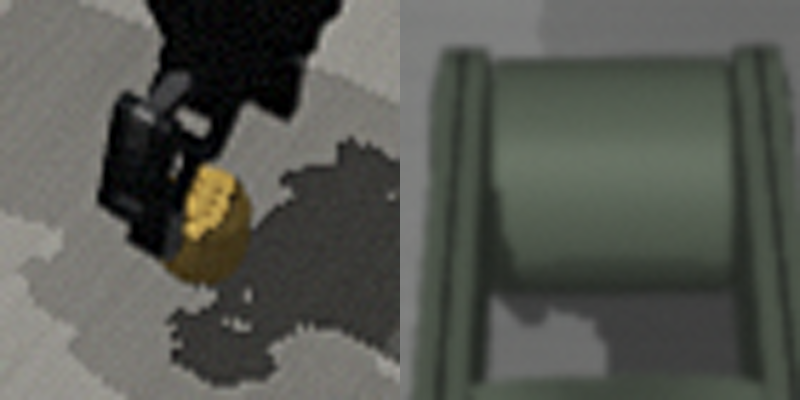

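```bash
python3 -m handwheel '{"offset":[[0,-0.009,0.04],[0,-0.009,0.08],[0,-0.009,0.11],[0,-0.009,0.14],[0,-0.009,0.16]],"dr":[[0,0,0],[0.003,0,0],[0.003,0,0],[0.003,0,0],[0.003,0,0]],"fingers":[1,1,1,1,1]}' 40;  python3 -m handwheel '{"offset":[[0,0,0],[0,0,0],[0,0,0],[0,0,0],[0,0,0]],"dr":[[0,0,0],[0,0,0],[0,0,0],[0,0,0],[0,0,0]],"fingers":[0.8,0.6,0.5,0.4,0.4]}' 30; python3 -m handwheel '{"offset":[[0,0,0],[0,0,0],[0,0,0],[0,0,0],[0,0,0]],"dr":[[0,0,0],[0,0,0],[0,0,0],[0,0,0],[0,0,0]],"fingers":[0.4,0.4,0.4,0.4,0.3]}' 30;python3 plan.py .6295 -.0833 .09 -90
```

```text
time_s: 34.52
tool_pos: [0.4436, 0.0166, -0.0125]
orientation: [[-0.001, -1.0, 0.003], [-1.0, 0.001, 0.001], [-0.001, -0.003, -1.0]]
force: [-0.4, -0.3, -0.1]
width: 0.0855
time_s: 34.93
tool_pos: [0.4439, 0.0167, -0.0121]
orientation: [[-0.001, -1.0, 0.004], [-1.0, 0.001, 0.001], [-0.001, -0.004, -1.0]]
force: [-0.5, -0.7, 3.0]
width: 0.0405
time_s: 35.35
tool_pos: [0.444, 0.0167, -0.012]
orientation: [[-0.001, -1.0, 0.004], [-1.0, 0.001, 0.001], [-0.001, -0.004, -1.0]]
force: [-0.7, -0.5, 0.1]
width: 0.0403
offset [ 0.499 -0.93  -0.507] dr [-0.003  0.001 -0.001] | pos [ 0.444   0.0167 -0.012 ] yaw -90.05 w 0.0403 F [-0.7 -0.5  0.1] t 35.35 q6 90.6
```

```bash
python3 -m handwheel '{"offset":[[0,0,0],[0,0,-0.05],[0,0,-0.17],[0,0,-0.33],[0,0,-0.5]],"dr":[[0,0,0],[0,0,0],[0,0,0],[0,0,0],[0,0,0]],"fingers":[0.2,0.2,0.2,0.2,0.2]}' 50; python3 -m handwheel '{"offset":[[0.1,-0.17,0],[0.2,-0.35,0],[0.3,-0.53,0],[0.4,-0.72,0],[0.49,-0.9,0]],"dr":[[0,0,0],[0,0,0],[0,0,0],[0,0,0],[0,0,0]],"fingers":[0.2,0.2,0.2,0.2,0.2]}' 50;python3 plan.py .630 -.0833 .03 -90
```

```text
time_s: 35.77
tool_pos: [0.4423, 0.0166, 0.0882]
orientation: [[-0.001, -1.0, 0.001], [-1.0, 0.001, 0.001], [-0.001, -0.001, -1.0]]
force: [1.2, -0.0, -0.5]
width: 0.0395
time_s: 36.18
tool_pos: [0.6234, -0.0828, 0.0882]
orientation: [[-0.001, -1.0, 0.001], [-1.0, 0.001, 0.001], [-0.001, -0.001, -1.0]]
force: [0.0, -0.2, -1.7]
width: 0.0396
offset [ 0.003 -0.033  0.291] dr [-0.001  0.001 -0.001] | pos [ 0.6234 -0.0828  0.0882] yaw -90.07 w 0.0396 F [ 0.  -0.2 -1.7] t 36.18 q6 81.4
```

```bash
python3 -m handwheel '{"offset":[[0.003,-0.033,0.08],[0.003,-0.033,0.18],[0.003,-0.033,0.28],[0.003,-0.033,0.36],[0.003,-0.033,0.39]],"dr":[[0,0,0],[0,0,0],[0,0,0],[0,0,0],[0,0,0]],"fingers":[0.2,0.2,0.2,0.2,0.2]}' 50;python3 plan.py .630 -.0833 .0 -90;python3 look.py g2 .6292 -.0835 .03 35; python3 - <<'E'
from fit import *
p=r.get_image("side")
tp=r.state()["tool_pos"];print(tp)
for nm,b,c in(("board",cyl(.033,0,.012),(.6292,-.0835,0)),("cheese",cyl(.021,tp[2]+.012,tp[2]+.048),(tp[0],tp[1],0))):
    s=(sil(p,b,c)-[217,135])*5.714;print(nm,s.min(0),s.max(0))
E
```

```text
time_s: 36.6
tool_pos: [0.628, -0.0831, 0.007]
orientation: [[-0.001, -1.0, -0.005], [-1.0, 0.001, 0.002], [-0.002, 0.005, -1.0]]
force: [0.0, 0.5, -0.5]
width: 0.0392
offset [ 0.001 -0.01   0.035] dr [ 0.003  0.001 -0.001] | pos [ 0.628  -0.0831  0.007 ] yaw -90.08 w 0.0392 F [ 0.   0.5 -0.5] t 36.6 q6 81.4
side crop origin 218 133
top crop origin 261 137
[ 0.62994649 -0.08325112  0.01007405]
board [140.14863187 170.45647745] [277.26204999 286.69613113]
cheese [163.54119125 119.35569138] [253.33293121 236.15727637]
```

View pics/g2.png

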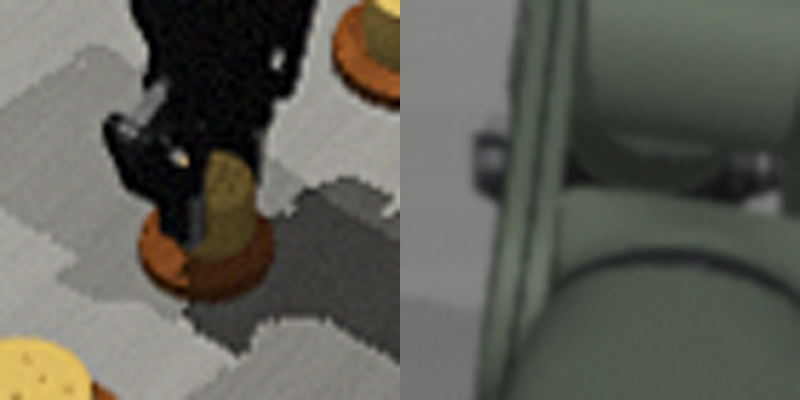

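```bash
python3 plan.py .632 -.0838 .001 -90; python3 -m handwheel '{"offset":[[0.002,-0.01,0.01],[0.002,-0.01,0.02],[0.002,-0.01,0.03],[0.002,-0.01,0.04],[0.002,-0.01,0.045]],"dr":[[0.002,0,0],[0.002,0,0],[0.002,0,0],[0.002,0,0],[0.002,0,0]],"fingers":[0.2,0.2,0.2,0.2,0.2]}' 50; python3 plan.py .632 -.0838 -.001 -90
```

```text
offset [ 0.003 -0.01   0.045] dr [-0.     0.001 -0.001] | pos [ 0.6299 -0.0833  0.0101] yaw -90.06 w 0.0395 F [-0.4  0.5  0.3] t 36.75 q6 81.4
time_s: 37.17
tool_pos: [0.632, -0.0837, 0.0011]
orientation: [[-0.001, -1.0, 0.003], [-1.0, 0.001, 0.001], [-0.001, -0.003, -1.0]]
force: [-0.5, -0.2, -1.3]
width: 0.0394
offset [ 0.001 -0.     0.011] dr [-0.002  0.001 -0.001] | pos [ 0.632  -0.0837  0.0011] yaw -90.07 w 0.0394 F [-0.5 -0.2 -1.3] t 37.17 q6 81.4
```

```bash
python3 -m handwheel '{"offset":[[0,0,0.002],[0,0,0.004],[0,0,0.006],[0,0,0.008],[0,0,0.01]],"dr":[[0,0,0],[0,0,0],[0,0,0],[0,0,0],[0,0,0]],"fingers":[0.2,0.2,0.2,0.2,0.2]}' 50
```

```text
time_s: 37.58
tool_pos: [0.632, -0.0836, 0.0001]
orientation: [[-0.001, -1.0, 0.004], [-1.0, 0.001, 0.001], [-0.001, -0.004, -1.0]]
force: [-2.5, -0.7, 7.8]
width: 0.0394
```

```bash
python3 -m handwheel '{"offset":[[0,0,0],[0,0,0],[0,0,0],[0,0,0],[0,0,0]],"dr":[[0,0,0],[0,0,0],[0,0,0],[0,0,0],[0,0,0]],"fingers":[0.6,0.7,0.8,0.8,0.8]}' 40; python3 -m handwheel '{"offset":[[0,0,-0.03],[0,0,-0.1],[0,0,-0.25],[0,0,-0.42],[0,0,-0.6]],"dr":[[0,0,0],[0,0,0],[0,0,0],[0,0,0],[0,0,0]],"fingers":[0.8,0.8,0.8,0.8,0.8]}' 40; python3 plan.py .38 -.25 .15 -90
```

```text
time_s: 38.0
tool_pos: [0.632, -0.0836, -0.0001]
orientation: [[-0.001, -1.0, 0.004], [-1.0, 0.001, 0.001], [-0.001, -0.004, -1.0]]
force: [0.1, -0.3, 0.5]
width: 0.0686
time_s: 38.42
tool_pos: [0.6308, -0.0836, 0.1207]
orientation: [[-0.001, -1.0, 0.001], [-1.0, 0.001, 0.001], [-0.001, -0.001, -1.0]]
force: [0.2, -0.2, -0.9]
width: 0.0681
offset [ 0.833  1.253 -0.149] dr [-0.001  0.001 -0.001] | pos [ 0.6308 -0.0836  0.1207] yaw -90.07 w 0.0681 F [ 0.2 -0.2 -0.9] t 38.42 q6 81.4
```

Backing the arm out of the view for the final check.

```bash
python3 -m handwheel '{"offset":[[0.1,0.16,-0.05],[0.2,0.32,-0.1],[0.3,0.48,-0.15],[0.4,0.64,-0.15],[0.5,0.8,-0.15]],"dr":[[0,0,0],[0,0,0],[0,0,0],[0,0,0],[0,0,0]],"fingers":[0.8,0.8,0.8,0.8,0.8]}' 40; python3 -m handwheel '{"offset":[[0.16,0.1,0],[0.32,0.2,0],[0.48,0.3,0],[0.64,0.4,0],[0.8,0.45,0]],"dr":[[0,0,0],[0,0,0],[0,0,0],[0,0,0],[0,0,0]],"fingers":[0.8,0.8,0.8,0.8,0.8]}' 40;  cat > chk.py <<'E'
from fit import *
ps={n:r.get_image(n) for n in("top","side")}
M["half"]=np.array([[.05*np.cos(a),y,.012+.05*np.sin(a)] for a in t for y in(-.014,.014)])
for k in("large","medium","small"): M[k]=M[k]+[0,0,.012]
for k,g in dict(large=(.617,.072,0),medium=(.6255,-.26,0),small=(.6295,-.083,0),half=(.614,.262,14),square=G["square"]).items(): fit(ps,k,g)
for n in ps: cv2.imwrite(f"pics/z_{n}.png",ps[n]["color"][:,:,::-1])
E
python3 chk.py
```

```text
time_s: 38.83
tool_pos: [0.4695, -0.1842, 0.1515]
orientation: [[-0.0, -1.0, 0.004], [-1.0, 0.0, 0.0], [-0.0, -0.004, -1.0]]
force: [1.0, -0.6, -0.3]
width: 0.0683
time_s: 39.25
tool_pos: [0.377, -0.3451, 0.1519]
orientation: [[-0.001, -1.0, 0.003], [-1.0, 0.001, 0.0], [-0.0, -0.003, -1.0]]
force: [1.5, -0.4, 0.1]
width: 0.0683
large ['top'] [0.6202 0.0732] 115.5 [436]
large ['side'] [0.6162 0.0735] 74.3 [649]
large ['top', 'side'] [0.6188 0.0723] 218.2 [436, 649]
medium ['top'] [ 0.6278 -0.2614] 31.3 [377]
medium ['side'] [ 0.6231 -0.2592] 45.8 [331]
medium ['top', 'side'] [ 0.6263 -0.261 ] 101.4 [377, 331]
small ['top'] [ 0.6325 -0.0834] 20.0 [217]
small ['side'] [ 0.6267 -0.0814] 45.2 [240]
small ['top', 'side'] [ 0.6303 -0.0833] 82.9 [217, 240]
half ['top'] [ 0.6181  0.262  14.199 ] 77.9 [426]
half ['side'] [ 0.6135  0.2635 12.5859] 38.0 [792]
half ['top', 'side'] [ 0.6148  0.2627 12.8645] 163.0 [426, 792]
square ['top'] [ 0.4374  0.3615 20.5421] 78.3 [495]
square ['side'] [ 0.4347  0.3596 26.5372] 92.7 [965]
square ['top', 'side'] [ 0.4361  0.3598 25.5678] 187.3 [495, 965]
```

View pics/z_top.png

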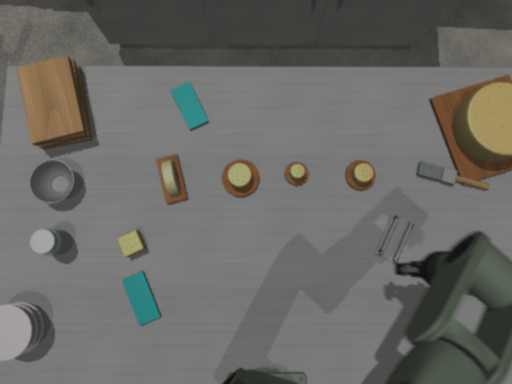

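View pics/z_side.png

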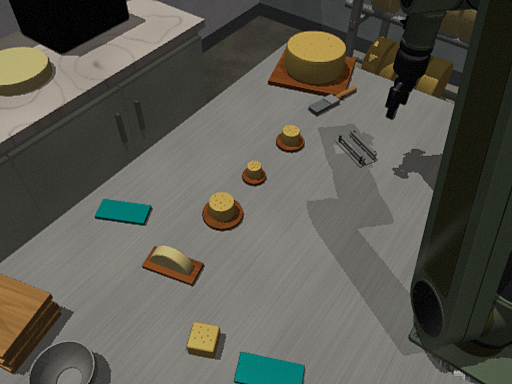

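Both views show every cheese central on its own board, with the half wheel at side (172,260) and the square cheese unmoved at (204,340). The fits lie within about 3 mm of the board centres. I'm handing in.

```bash
python3 -c "
from cell import r
print(r.job_done())"
```

```text
the job is handed in; nothing more can be done
None
```

All three round cheeses are on the boards of their own size. The half wheel stands on its cut face along the brown oblong board, and the square cheese is where it was. I handed the job in at about 39 s; it returned no verdict.

- **Failed grasp:** The first try at the half wheel shut on nothing. The reported tool height did not match the pictures, and a touch on the free table, with about 49 N at the wrist, showed the fingertips 24 mm higher than reported. I used that correction from then on, and the contact heights at all four boards agreed with it.
- **Last check:** With the arm clear, fits to both pictures put each cheese within about 3 mm of its board's centre. The half wheel lies within about 2° of the board's length, and the square cheese is within about 1 mm of where it started.
- **Disagreement:** The two cameras differ by 3–6 mm in x, both for the boards and for the cheeses on them. The top-view angle fit of the square cheese read 20.5° instead of about 26°, while the side view and the joint fit showed no change.

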